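Seat the sensor board in the imager's card bay

TASK

Take the wider of the two sensor boards from its bench stand and slide it down the two card guides of the card bay until it rests on the contacts, then let go of it. Do not push it home by hand: swing the two ejector levers in over its top edge, one after the other, pressing each against its springy resistance until it is down on its stop and the board is fully home. Work gently, forcing neither the guides nor the levers, leave everything else where it is and finish clear of everything.

Things in the scene. Friction and masses are not known exactly. Their poses are not given: they have to be found in the camera images.
- board_grip (a point): Centre of the metal pull block of the wide board, the one to be fitted. The block stands centred on the board's top edge: 10 mm thick (x), 30 mm long (y), 40 mm tall. This point is half-way up it, 99 mm above the board's lower edge and 19 mm above its top edge.
- board_foot (a point): Middle of the lower edge of the wide board, same axes (z up along the board).
- board: The wide board; origin in the middle of its lower edge. Stiff upright plate with dark chips, 120 mm wide (y), 4 mm thick (x), 80 mm tall, 0.1 to 0.22 kg, the same both ways round. Starts upright in a low grey stand: slot 7 mm wide, 22 mm deep, floor 10 mm above the table. Lift it 30 mm to clear the stand; carry it with its lower edge above 165 mm near the card bay.
- spare_grip (a point): Centre of the pull block of the spare board, alike but only 85 mm wide, in its own stand. To be left alone.
- guides: Two fixed card guides. Origin on the table, mid-bay; y runs from right guide to left guide, z up. White U-channels facing each other at y = +57 and -57 mm, 10 to 98 mm above the table. Slot 7 mm (x) for the 4 mm board; 128 mm between channel ends for the 120 mm board; the top 14 mm flare to a mouth some 22 mm wide. Thin plastic: keep contact with the board under 30 N.
- bay (a point): Where the middle of the board's lower edge is when home: mid-bay, 20 mm above the table, axes as the guides. Contact blocks under the board's lower corners (y = +-50 mm) first stop it 5 mm higher, its top edge 105 mm above the table. Each gives way at about 10 N, moves down with the board and stays. Parts under 50 mm tall stand on the base beside the board.
- lever_left_pivot (a point): Pivot of the left lever, on the +y end post: 74 mm to +y of the bay's middle, 108 mm above the table; axes as the guides.
- lever_right_pivot (a point): Pivot of the right lever, on the -y end post: 74 mm to -y of the bay's middle, 108 mm above the table.
- lever_left_end (a point): Free end of the left lever's bar, on the bar's centre line 50 mm from the pivot; moves with it. With the lever shut and let go it is 25 mm from the bay's middle and 119.5 mm above the table; higher means not fully down.
- lever_right_end (a point): Free end of the right lever, likewise.
- lever_left: Left (+y) ejector lever, a cam with a springy bar; origin on its pivot, axes as the guides' when shut. Turns about x in the plane of the board: 0 rad shut, cam level over the board's top edge, at a dead stop; 1.57 upright; more leans outwards. Starts at 1.55 to 1.80, stays where left (hinge friction 0.2 N m). Its nose, 20 mm from the pivot, presses the board down over the last 0.25 rad.
- lever_right: Right (-y) ejector lever, mirror image. Both: metal bar 12 mm wide (x), 8 mm thick, reaching 52 mm from the pivot, centre line 4 mm to the outer side of it, sloping 0.15 rad up towards its free end when shut. The bar flexes 0.2 rad per N m, so the cam lags behind it: 5 N moves it free, 9 to 15 N at 40 mm from the pivot seats the board. Over 25 N bends it for good.
- bottle: Small capped bottle, 48 mm across, 110 mm tall, origin under its centre. To be left alone.
- mug: White mug, 72 mm across, 85 mm tall, origin under its centre. To be left alone.
- driver: Screwdriver lying on the bench, 160 mm long. To be left alone.
- remote: Flat black keypad, 150 by 50 by 18 mm, origin under its centre. To be left alone.
- objective: Metal microscope objective standing on the bench, 34 mm across, 46 mm tall. To be left alone.

How it is judged:
By the outcome, as a careful person would: the job done as asked, in the order asked, and still so for the second after the job is handed in, with the robot touching nothing.
It also fails if it takes over 72 s, if anything falls off the work surface, if the arm or the gripper's body presses on something with over 40 N, if the wrist force passes 120 N, or if a joint passes its speed limit or range.

ROBOT

A 6-joint arm with a two-finger parallel gripper is mounted at the origin on the work surface. World frame = base frame: x ahead of the robot, y to its left, z up, the work surface at z = 0. Lengths are in m, angles in rad, forces in N, time in s.
With the tool pointing down it reaches from about 0.35 to 0.725 m from the base axis. Payload 4.3 kg.
Tool frame: the origin (TCP) lies at the very end of the fingers, on their centre line; the grasp point (between the pads) lies 19 mm behind it; z points along the fingers, y is the direction in which the jaws open and shut (so a half turn about z gives the same grasp; the last joint's range is limited). The gripper opens to 85 mm and grips with 20 to 120 N. Pads are 22 mm wide; open, the fingers measure 114 mm over their backs; the gripper's body (76 mm by 85 mm) begins 54 mm behind the grasp point. The pads swing forward as they close: fully open they stand 13 mm farther back than shut.
Start: joints at [-1.252, 0.377, 0.081, 1.274, 0, 1.46], TCP at [0.239, -0.523, 0.231] pointing down, gripper open.
Joint ranges: [-2.72, 2.72], [-0.84, 1.66], [-1.02, 1.22], [-1.77, 2.12], [-1.37, 1.28], [-3.14, 3.14]. Speed limits (rad/s): [2.57, 2.57, 3.14, 3.14, 3.14, 3.14].

INTERFACE

Orientations are given as a rotation vector (axis times angle).
In Python, from rig import r, vision gives the robot as it stands.
- The arm moves only by the tool apply_moves, never from a script. Its argument "steps" is one flat list of numbers, 6 for each row, row after row: the shift along the tool's x, y, z in mm, then the turn, a rotation vector about the tool's x, y, z in units of 5 degrees (1.0 is 5 degrees). A call has exactly 10 rows; each row is the pose to reach, as a shift and turn from the pose measured when the call began, along the tool's axes at that moment; what a row does not reach only later rows make up. A row lasts 1/8 s, in which the tool goes at most 62.5 mm and 10.7 degrees, less where a joint would pass 70% of its speed; a pose out of reach is approached as far as the arm can. A call with a gripper value outside its range is refused whole. "fingers" is the finger opening in mm, from 0 to 85.4, set as the call begins (left out, the last holds). The fingers move at their own pace and stop on an object; "force" is the grip in N (left out, the last holds). Time passes only in rows, so rows that repeat a pose let the fingers close, or fill a call up. It gives the time, the measured TCP pose, the force and the opening at its end, in the units of the state.
- r.get_obs(): the state, without advancing time (a new reading comes with each control period).
- vision.snapshot(name): name is "scene" or "side" or "wrist"; returns the picture (384x512x3 uint8, red, green, blue); there is no depth.
- vision.camera_info(name): a dict with "mtx" (3x3 intrinsics, pixels), "dist_coeffs" ([k1, k2, p1, p2, k3] as OpenCV has them; the pictures are not rectified), "rvec" (rotation vector, rad) and "tvec" (3), from world to camera coordinates, as OpenCV has them; the wrist camera has in their place "tool_from_camera" (4x4, takes a point from camera to tool coordinates, whose origin is the TCP and whose axes are the flange's). Camera axes: x right, y down, z forward; pixel columns grow to the right and rows downward; lengths in m; the calibration is good to about 2 mm. A picture is of the moment at which its call begins: read the wrist's pose just before it. camera_info takes no time and is no camera call.
- r.sign_off(): hands the job in, once; it reports no verdict.
The state is a dict: "clock": time; "joint_pos": joint angles; "dq": joint speeds; "joint_torque": joint torques, N m; "tcp_pos": TCP position; "orientation": TCP orientation; "contact_force": force on the tool from outside, world axes, zero at the start; "torque": the same for the moment, N m; "finger_gap": finger opening in m.
Only numpy, scipy, OpenCV 4.12 (cv2) and the standard library are available. Lean on these libraries where they do the work, as an engineer would, in place of code of your own. Each camera call takes 0.05 s, during which the arm holds its last target.

## Working session

There is one attempt and no reset: what is moved stays moved. The work goes in short steps, Python scripts to look and compute and a tool call to move; the robot and the scene stay as the last step left them, time stands still between calls to the robot, and variables do not carry over. Pictures are saved under pics/ and viewed, and the job is handed in when it is done.

Besides the shell and the picture viewer there is one more tool, called after "Request:" by a JSON object that holds its "api" and its "payload", one argument or row to a line. apply_moves: Moves the arm, as the interface text tells. Its arguments: {"type":"object","properties":{"steps":{"type":"array","items":{"type":"number"}},"fingers":{"type":"number"},"force":{"type":"number"}},"required":["steps"]}

```bash
ls; mkdir -p pics; python3 - <<'E'
from rig import r, vision
import cv2, numpy as np
print(r.get_obs())
for n in ["scene","side","wrist"]:
    im=vision.snapshot(n); cv2.imwrite(f"pics/{n}0.png",im[:,:,::-1])
    ci=vision.camera_info(n); print(n,{k:np.round(v,4).tolist() for k,v in ci.items()})
E
```

```text
pics
{'clock': 0.0, 'joint_pos': array([-1.25229794e+00,  3.78105286e-01,  7.96278919e-02,  1.27442412e+00,
        7.85011369e-06,  1.46048593e+00]), 'dq': array([ 0.00031752, -0.00139833,  0.00142412,  0.00137414, -0.00042916,
       -0.00011586]), 'joint_torque': array([-1.65944111e-03, -4.63602412e+01,  2.69877166e+01,  2.10155285e-02,
       -3.23816439e-04, -4.72877737e-07]), 'tcp_pos': array([ 0.23886999, -0.52230173,  0.23033757]), 'orientation': array([-3.06761386e+00, -6.67976834e-01,  3.31114464e-04]), 'contact_force': array([-0.34489944, -0.0014371 ,  0.0340725 ]), 'torque': array([-0.00751383, -0.02025653,  0.04207295]), 'finger_gap': 0.08534526844722785}
scene {'mtx': [[406.4592, 0.0, 250.0408], [0.0, 406.4592, 197.0406], [0.0, 0.0, 1.0]], 'dist_coeffs': [-0.1348, 0.0, 0.0, 0.0, 0.0], 'rvec': [1.7069, 1.9669, -0.7113], 'tvec': [0.06, -0.3625, 1.5239]}
side {'mtx': [[416.534, 0.0, 260.7002], [0.0, 416.534, 193.7201], [0.0, 0.0, 1.0]], 'dist_coeffs': [-0.1168, 0.0, 0.0, 0.0, 0.0], 'rvec': [0.8731, -2.39, 1.1928], 'tvec': [0.4393, 0.2927, 1.1027]}
wrist {'mtx': [[299.7676, 0.0, 248.7933], [0.0, 299.7676, 185.7894], [0.0, 0.0, 1.0]], 'dist_coeffs': [0.0138, 0.0, 0.0, 0.0, 0.0], 'tool_from_camera': [[0.0003, -0.958, -0.2867, 0.0731], [1.0, 0.0002, 0.0004, -0.0009], [-0.0003, -0.2867, 0.958, -0.1414], [0.0, 0.0, 0.0, 1.0]]}
```

View pics/scene0.png

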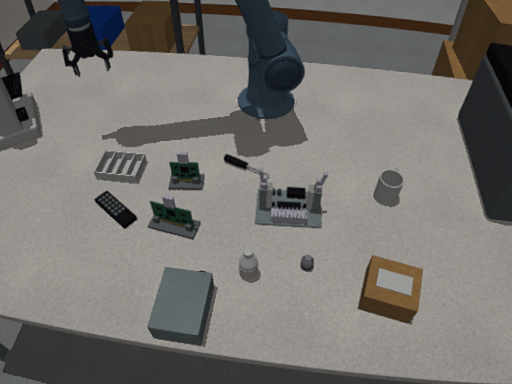

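View pics/side0.png

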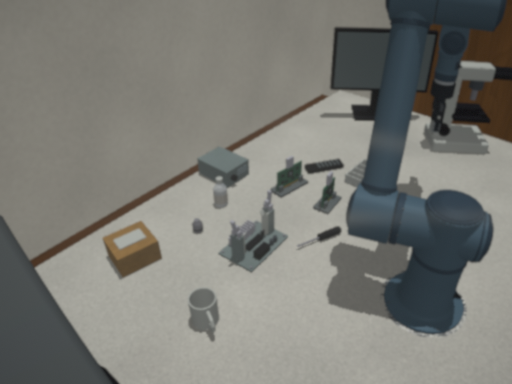

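View pics/wrist0.png

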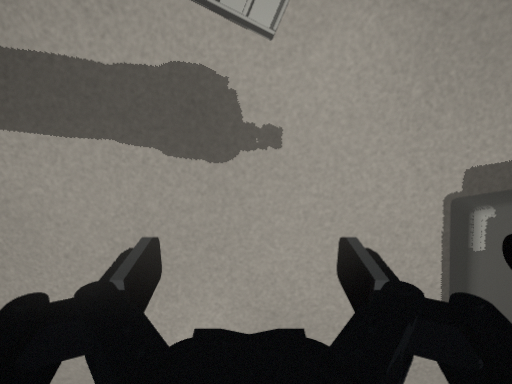

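The scene view shows the wide board at about (173,215), the spare at (186,172) and the card bay at (290,205) with both levers upright. The side view shows the same parts: wide board (290,178), bay (254,243). Next I'll write helpers and zoom in.

```bash
cat > h.py <<'E'
import cv2, numpy as np
from scipy.spatial.transform import Rotation as R
from rig import r, vision
def cam(name,obs=None):
    ci=vision.camera_info(name); K=np.array(ci['mtx']);d=np.array(ci['dist_coeffs'])
    if name=='wrist':
        o=obs; T=np.eye(4);T[:3,:3]=R.from_rotvec(o['orientation']).as_matrix();T[:3,3]=o['tcp_pos']
        W=T@np.array(ci['tool_from_camera'])
        # orthonormalise
        u,_,v=np.linalg.svd(W[:3,:3]); W[:3,:3]=u@v
        C=np.linalg.inv(W)
    else:
        C=np.eye(4);C[:3,:3]=R.from_rotvec(np.array(ci['rvec']).ravel()).as_matrix();C[:3,3]=np.array(ci['tvec']).ravel()
    return K,d,C
def ray(c,px):
    K,d,C=c; p=cv2.undistortPoints(np.array([[px]],float),K,d)[0,0]
    W=np.linalg.inv(C); v=W[:3,:3]@np.array([p[0],p[1],1.]); return W[:3,3],v/np.linalg.norm(v)
def onz(c,px,z):
    o,v=ray(c,px); return o+v*(z-o[2])/v[2]
def tri(cps):
    A=np.zeros((3,3));b=np.zeros(3);rs=[ray(c,p) for c,p in cps]
    for o,v in rs:
        P=np.eye(3)-np.outer(v,v);A+=P;b+=P@o
    X=np.linalg.solve(A,b); return X,[np.linalg.norm((np.eye(3)-np.outer(v,v))@(X-o)) for o,v in rs]
def proj(c,X):
    K,d,C=c; X=np.atleast_2d(np.array(X,float))
    return cv2.projectPoints(X,cv2.Rodrigues(C[:3,:3])[0],C[:3,3],K,d)[0].reshape(-1,2)
def toolmat(o): return R.from_rotvec(o['orientation']).as_matrix()
def move(Xt,Rt=None):
    "shift mm and turn units to reach target TCP"
    o=r.get_obs();M=toolmat(o); s=M.T@(np.array(Xt)-o['tcp_pos'])*1000
    t=np.zeros(3) if Rt is None else R.from_matrix(M.T@Rt).as_rotvec()/np.radians(5)
    return np.round(np.r_[s,t],2)
def crop(im,x0,y0,x1,y1,f,fn):
    cv2.imwrite('pics/'+fn,cv2.resize(im[y0:y1,x0:x1],None,fx=f,fy=f,interpolation=cv2.INTER_CUBIC))
E
python3 - <<'E'
from h import *
s=cv2.imread('pics/scene0.png'); t=cv2.imread('pics/side0.png')
crop(s,140,140,340,290,4,'sc1.png'); crop(t,190,140,350,270,5,'sd1.png')
c=cam('scene')
for n,p,z in [('wide grip',(169,202),.11),('spare',(182,157),.11),('bay',(290,215),0),('L',(324,176),.15),('R',(264,176),.15),('bottle',(249,275),0),('mug',(388,198),0),('obj',(307,267),0),('remote',(116,209),0),('tip',(235,160),0)]: print(n,onz(c,p,z).round(3))
E
```

```text
wide grip [ 0.609 -0.19   0.11 ]
spare [ 0.44  -0.197  0.11 ]
bay [0.524 0.133 0.   ]
L [0.496 0.211 0.15 ]
R [0.519 0.052 0.15 ]
bottle [0.735 0.043 0.   ]
mug [0.419 0.425 0.   ]
obj [0.69  0.192 0.   ]
remote [ 0.575 -0.383  0.   ]
tip [ 0.325 -0.063  0.   ]
```

View pics/sc1.png

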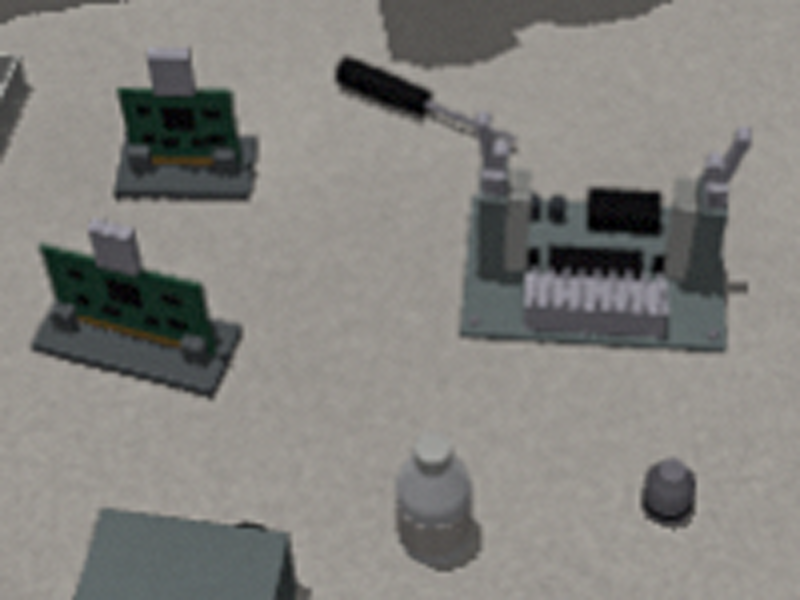

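View pics/sd1.png

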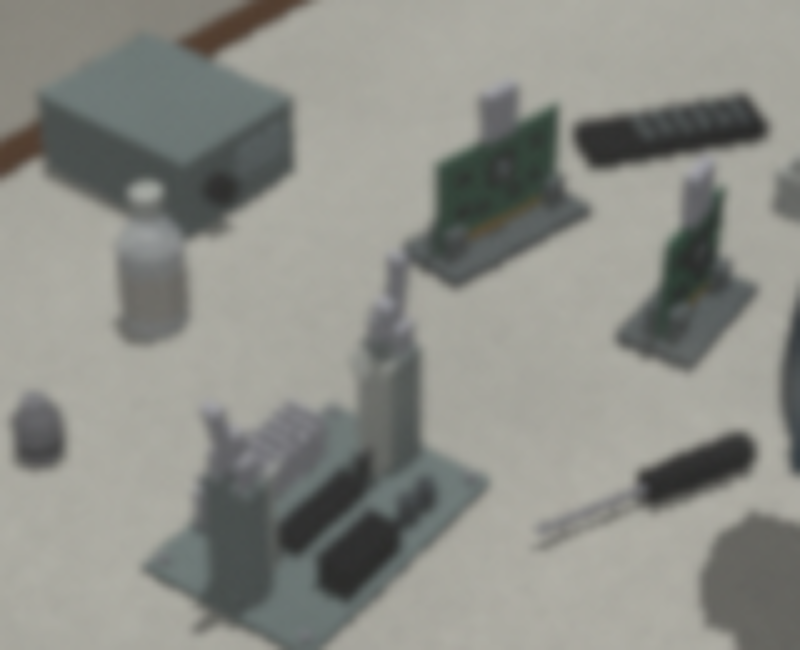

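```bash
python3 - <<'E'
from h import *
o=r.get_obs(); print(toolmat(o).round(3)); print(np.degrees(np.arctan2(toolmat(o)[1,0],toolmat(o)[0,0])))
c=cam('scene'); d=cam('side')
def s(p): return (140+p[0]/4-.375,140+p[1]/4-.375)
def t(p): return (190+p[0]/5-.4,140+p[1]/5-.4)
for n,a,b in [('wide block top ctr',(115,232),(500,95)),('top left corner',(42,247),(556,108)),('top right corner',(205,288),(438,165)),('spare block',(170,54),(700,172)),('Llever tip',(743,133),(211,410)),('Rlever tip',(483,120),(397,262)),('board base corner',(727,347),(147,567)),('base corner -y+x',(461,335),(335,408))]:
    X,e=tri([(c,s(a)),(d,t(b))]); print(n,X.round(4),np.round(e,4))
a=onz(c,s((42,247)),.089);b=onz(c,s((205,288)),.089);print(a,b,np.linalg.norm(a-b),np.degrees(np.arctan2(*(b-a)[[1,0]])))
a=onz(c,s((461,335)),.005);b=onz(c,s((727,347)),.005);print(a,b,np.linalg.norm(a-b),np.degrees(np.arctan2(*(b-a)[[1,0]])))
E
```

```text
[[ 0.909  0.416 -0.001]
 [ 0.416 -0.909  0.001]
 [ 0.    -0.002 -1.   ]]
24.567330392247953
wide block top ctr [ 0.6062 -0.1901  0.125 ] [0.0006 0.0006]
top left corner [ 0.5987 -0.2497  0.0887] [0.0002 0.0002]
top right corner [ 0.6167 -0.1318  0.0904] [0.0021 0.0021]
spare block [ 0.4415 -0.1943  0.1275] [0.0001 0.0001]
Llever tip [0.4952 0.2136 0.1606] [0.001 0.001]
Rlever tip [0.5058 0.0416 0.1586] [0.0008 0.0008]
board base corner [0.5566 0.223  0.0069] [0.0015 0.0015]
base corner -y+x [0.5693 0.0345 0.0032] [0.0013 0.0013]
[ 0.59866838 -0.2498567   0.089     ] [ 0.6172866  -0.13028467  0.089     ] 0.12101284238778659 81.14970749072307
[0.57153056 0.03581133 0.005     ] [0.55606306 0.22443053 0.005     ] 0.189252334724088 94.68798533034692
```

```bash
cat >> h.py <<'E'
def down(psi):
    a=np.radians(psi); x=np.array([np.cos(a),np.sin(a),0]);z=np.array([0,0,-1.]);return np.c_[x,np.cross(z,x),z]
E
python3 - <<'E'
from h import *
print(move([.607,-.19,.26],down(81.15)))
print(move([.44,-.36,.26],down(50)))
E
```

```text
[ 4.7300e+02 -1.4939e+02 -2.9120e+01 -2.0000e-02 -1.0000e-02 -1.1320e+01]
[ 2.5044e+02 -6.4210e+01 -2.9290e+01 -2.0000e-02 -1.0000e-02 -5.0900e+00]
```

Request:
{"api": "apply_moves", "payload": {
  "steps": [47, -15, -10, 0, 0, -1.1, 95, -30, -20, 0, 0, -2.2, 142, -45, -29, 0, 0, -3.4, 190, -60, -29, 0, 0, -4.5, 237, -75, -29, 0, 0, -5.6, 284, -90, -29, 0, 0, -6.8, 331, -105, -29, 0, 0, -7.9, 378, -120, -29, 0, 0, -9, 425, -135, -29, 0, 0, -10.2, 473, -149, -29, 0, 0, -11.3]
}}

```text
clock: 1.4
tcp_pos: [0.608, -0.189, 0.2596]
orientation: [-2.383, -2.044, -0.0]
contact_force: [0.7, -0.8, 0.4]
finger_gap: 0.0855
```

```bash
python3 - <<'E'
from h import *
o=r.get_obs(); print(o['clock'],o['tcp_pos'],o['dq'].round(3),move([.607,-.19,.26],down(81.15)))
im=vision.snapshot('wrist'); cv2.imwrite('pics/w1.png',im[:,:,::-1]); np.save('w1.npy',dict(o=o),allow_pickle=True)
E
```

```text
1.4 [ 0.60801349 -0.18904513  0.25957035] [ 0.583  0.468  0.742  0.27  -0.002 -0.176] [-1.1  -0.86 -0.43 -0.01 -0.02  0.02]
```

View pics/w1.png

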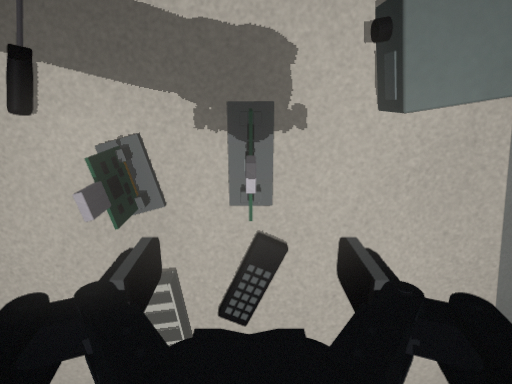

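The wrist view shows the wide board edge-on near column 250 (rows 105–220), with its pull block at (250,150–193). The spare is to the left, at (110,190).

```bash
python3 - <<'E'
from h import *
o=r.get_obs(); im=vision.snapshot('wrist')[:,:,::-1]; cv2.imwrite('pics/w2.png',im); np.save('w2.npy',o,allow_pickle=True)
print(o['clock'],o['tcp_pos'],o['dq'].round(3))
crop(im,210,90,290,230,4,'w2c.png')
E
```

```text
1.45 [ 0.61187691 -0.18420428  0.25863889] [-0.051 -0.041 -0.095 -0.002 -0.036  0.035]
```

View pics/w2c.png

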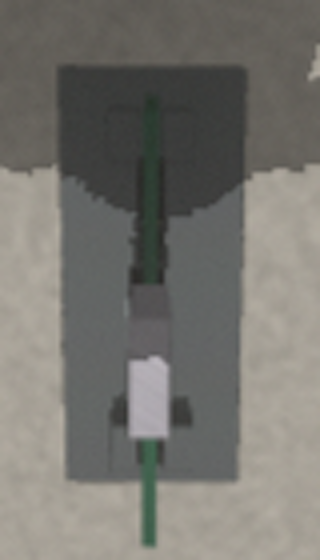

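```bash
python3 - <<'E'
from h import *
o=np.load('w2.npy',allow_pickle=True).item(); w=cam('wrist',o);c=cam('scene');d=cam('side')
im=cv2.imread('pics/w2.png').astype(int)
B,G,Rr=[im[:,:,i] for i in range(3)]
# green mask
m=(G-Rr>12)&(G-B>4); m[:, :225]=0;m[:,275:]=0
ys=[y for y in range(90,235) if m[y].sum()>=2]
print(ys[0],ys[-1]); 
for y in ys[::8]: print(y,np.nonzero(m[y])[0])
cols=np.array([(y,np.nonzero(m[y])[0].mean()) for y in ys if y>195 or y<158]); 
a=onz(w,(cols[0,1],cols[0,0]-.5),.089); b=onz(w,(cols[-1,1],cols[-1,0]+.5),.089); print(a,b,np.linalg.norm(a-b),(a+b)/2)
p=np.polyfit(cols[:,0],cols[:,1],1); a=onz(w,(np.polyval(p,115),115),.089);b=onz(w,(np.polyval(p,225),225),.089); print(np.degrees(np.arctan2(*(a-b)[[1,0]])))
# white block
g=im.sum(2)/3; 
for y in range(158,204,3): print(y,g[y,238:258].astype(int))
E
```

```text
117 226
117 [247 248]
125 [247 248]
133 [246 247 248]
141 [247 248]
149 [247 248]
201 [245 246 247 248]
209 [245 246 247 248]
217 [246 247 248]
225 [246 247 248]
[ 0.61825269 -0.1296957   0.089     ] [ 0.60008435 -0.2493169   0.089     ] 0.12099305726913616 [ 0.60916852 -0.1895063   0.089     ]
81.34628342947252
158 [100  99  99 100  67  45  45  46  55  55  56  50  46  88 100  98  98  99
  98  99]
161 [101 100  99  99  74  70  74  74  76  76  77  77  73  88  95  99  99  99
  99  98]
164 [100  99  99 102  80  79  84  83  84  83  83  83  84  82  91  98  98  98
  99 100]
167 [ 98  99 100 116  96  81  83  83  82  83  84  83  84  83  89  97 100 100
 101  99]
170 [102 100 100 103  98  92  94  95  97  97  95  97  95  94  92  96  99  99
  98  99]
173 [100  99 100 102  97  96  98  99  97  98  97  98  98  98  93  98  99 100
  98 100]
176 [100 101 100 101 100 100 100  99  98 100  98  98  98  97  90  96 100 101
  99  98]
179 [100  99 100  94  95  96  96  98  98 148 165 163 123  98  93  97  99  99
 100  99]
182 [100 100 101  94 143 172 175 176 178 178 177 174 176 172 121  98  99  98
 100 100]
185 [101  99 100  93 143 169 172 173 175 177 175 175 176 168 118  97  99 100
 100 100]
188 [ 99  99  84  87 143 171 175 175 174 174 170 171 170 165 117  96  99 100
  99 100]
191 [ 77  63  67  66 141 171 175 174 173 174 174 173 171 160 103  63  63  65
  65  84]
194 [ 63  62  62  62 138 167 171 174 174 175 174 171 170 161 102  62  59  61
  61  63]
197 [ 93  96  98  91 142 166 172 172 170 168 167 169 172 162 115  94  94  97
  95  94]
200 [ 96 101 101 100 102 104  81  79  87  89  87  76  75 101 104 100 100 100
 101  99]
203 [ 96 100 100 100 100  99  73  66  75  80  80  66  67  92 100  99 101  98
 100 100]
```

```bash
python3 - <<'E'
from h import *
o=np.load('w2.npy',allow_pickle=True).item(); w=cam('wrist',o);c=cam('scene');d=cam('side')
print(onz(w,(247.1,189.3),.128))
im=cv2.imread('pics/scene0.png').astype(int);g=im.sum(2)//3
print(g[192:210,158:180])
im=cv2.imread('pics/side0.png').astype(int);g=im.sum(2)//3
print(g[154:172,283:298])
E
```

```text
[ 0.60850586 -0.19417866  0.128     ]
[[145 149 148 149 148 148 147 151 148 149 148 151 153 153 151 149 146 149
  149 149 150 150]
 [145 148 149 146 148 148 149 151 147 146 146 146 149 151 149 146 149 147
  150 150 153 148]
 [148 149 147 147 144 154 149 146 136 145 146 147 149 150 148 145 147 149
  149 148 151 148]
 [148 147 147 147 141 155 146 140 132 149 145 142 148 148 147 147 147 148
  145 148 148 148]
 [146 147 144 146 152 150 147 145 145 152 145 142 146 151 147 140 146 146
  151 149 150 146]
 [149 149 148 146 129 122 125 134 153 152 147 146 151 155 145 117 148 146
  148 148 146 146]
 [153 154 151 148  98  75  85 108 130 123 125 139 154 153 125  90 152 150
  145 147 147 147]
 [150 152 154 153 112  75  72  73  80  77  86 109 129 123  88  77 144 152
  149 150 149 148]
 [153 155 157 154 130  80  76  73  73  75  76  78  80  78  66  71 125 155
  153 150 149 149]
 [154 157 155 158 148  90  74  77  81  76  78  78  77  77  74  70 107 156
  153 151 151 146]
 [127 135 145 160 157 109  78  77  78  76  78  78  78  80  77  68  93 154
  155 152 153 147]
 [ 68  87 103 122 127 105  79  77  76  
[... 1047 characters left out ...]
6 164]
 [164 158 140 117 105 102 101 101 101 107 128 150 160 158 151]
 [165 158 142 118 103 101 101 100 101 108 126 144 149 138 124]
 [166 161 144 120 104 100 101 100 100 106 118 126 121 107  92]
 [168 163 147 123 105 101 100  99  99 100 102  99  89  78  68]
 [168 163 148 123 106 101  99  98  95  90  83  76  68  62  59]
 [167 162 146 122 105  99  96  92  86  79  70  64  60  58  55]
 [164 156 137 114 100  93  88  79  73  67  62  60  58  54  53]
 [152 137 115  94  85  79  72  66  62  59  58  59  57  55  53]
 [126 107  86  73  69  66  62  59  56  56  57  59  58  55  55]
 [ 92  78  67  62  61  59  56  54  53  53  56  58  59  58  59]
 [ 69  63  61  60  56  57  56  57  56  55  57  58  59  59  58]]
```

```bash
python3 - <<'E'
from h import *
o=np.load('w2.npy',allow_pickle=True).item(); w=cam('wrist',o)
print(onz(w,(247.1,169),.129),onz(w,(247.1,199.4),.129),onz(w,(247.1,184.3),.129))
print(move([.609,-.1897,.152],down(81.3)),move([.609,-.1897,.092],down(81.3)))
E
```

```text
[ 0.6114306  -0.17438057  0.129     ] [ 0.6070811  -0.20386898  0.129     ] [ 0.60927378 -0.18900284  0.129     ]
[-3.6000e+00 -2.2000e-01  1.0655e+02 -1.0000e-02 -4.0000e-02  3.0000e-02] [-3.7900e+00 -1.6000e-01  1.6655e+02 -1.0000e-02 -4.0000e-02  3.0000e-02]
```

```bash
python3 - <<'E'
from h import *
print(move([.505,.06,.30],down(94.7)));print(move([.500,.14,.30],down(94.7)))
E
```

```text
[ 2.2832e+02 -1.4039e+02 -4.0540e+01 -1.0000e-02 -4.0000e-02 -2.6500e+00]
[ 3.0669e+02 -1.5725e+02 -4.0260e+01 -1.0000e-02 -4.0000e-02 -2.6500e+00]
```

Request:
{"api": "apply_moves", "payload": {
  "steps": [30, -20, -20, 0, 0, -0.4, 65, -40, -40, 0, 0, -0.8, 100, -60, -40, 0, 0, -1.2, 130, -80, -40, 0, 0, -1.6, 160, -100, -40, 0, 0, -2, 190, -120, -40, 0, 0, -2.4, 215, -135, -40, 0, 0, -2.65, 228, -140, -40, 0, 0, -2.65, 228, -140, -40, 0, 0, -2.65, 228, -140, -40, 0, 0, -2.65]
}}

```text
clock: 2.75
tcp_pos: [0.5058, 0.0587, 0.2993]
orientation: [-2.128, -2.307, -0.003]
contact_force: [-0.7, 0.0, 0.2]
finger_gap: 0.0855
```

```bash
python3 - <<'E'
from h import *
o=r.get_obs(); im=vision.snapshot('wrist')[:,:,::-1]; cv2.imwrite('pics/b1.png',im); np.save('b1.npy',o,allow_pickle=True)
print(o['clock'],o['tcp_pos'],o['dq'].round(3)); print(move([.500,.15,.30],down(94.7)))
E
```

```text
2.75 [0.50575866 0.05873716 0.29927457] [-0.004  0.002 -0.001 -0.001  0.001  0.002]
[ 9.148e+01  1.590e+00 -4.700e-01 -1.000e-02 -4.000e-02 -2.000e-02]
```

View pics/b1.png

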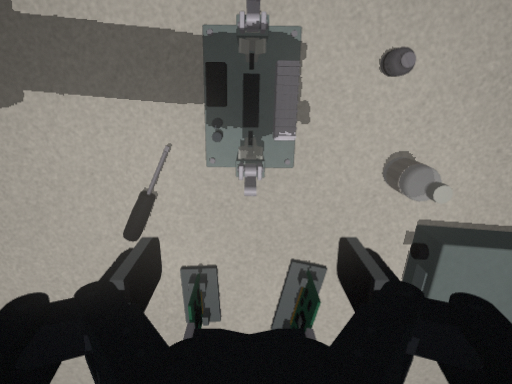

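The wrist view shows the bay from above. The left lever is at (254,10) and the right lever at (250,178), with guide slots near (251,55) and (250,140). Next I'll move the camera for a second view.

Request:
{"api": "apply_moves", "payload": {
  "steps": [15, 0, 0, 0, 0, 0, 30, 0, 0, 0, 0, 0, 45, 0, 0, 0, 0, 0, 60, 0, 0, 0, 0, 0, 75, 1, 0, 0, 0, 0, 91, 2, 0, 0, 0, 0, 91, 2, 0, 0, 0, 0, 91, 2, 0, 0, 0, 0, 91, 2, 0, 0, 0, 0, 91, 2, 0, 0, 0, 0]
}}

```text
clock: 4.05
tcp_pos: [0.5005, 0.1491, 0.2996]
orientation: [-2.13, -2.306, -0.003]
contact_force: [-0.5, -1.0, -0.3]
finger_gap: 0.0855
```

```bash
python3 - <<'E'
from h import *
o=r.get_obs(); im=vision.snapshot('wrist')[:,:,::-1]; cv2.imwrite('pics/b2.png',im); np.save('b2.npy',o,allow_pickle=True)
print(o['clock'],o['tcp_pos'],o['dq'].round(3)); 
crop(im,185,70,315,250,3.3,'b2c.png')
crop(cv2.imread('pics/b1.png'),185,0,315,200,3,'b1c.png')
E
```

```text
4.05 [0.50052664 0.14909674 0.29955889] [ 0.001 -0.001  0.001 -0.002  0.    -0.002]
```

View pics/b2c.png

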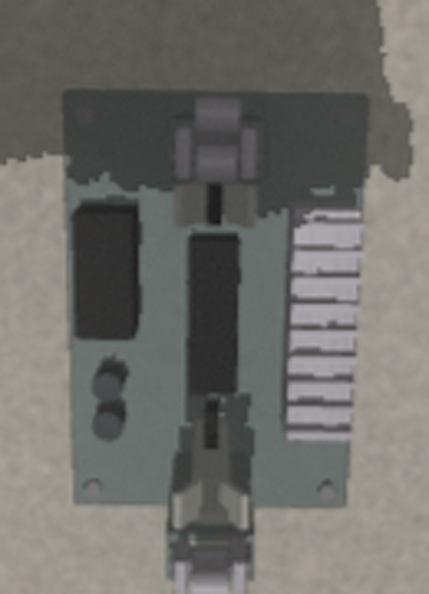

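View pics/b1c.png

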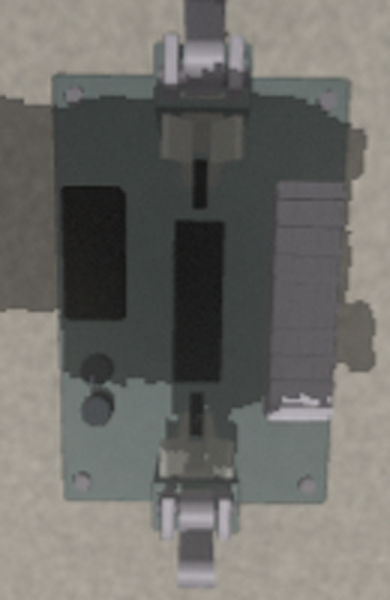

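```bash
python3 - <<'E'
from h import *
o1=np.load('b1.npy',allow_pickle=True).item();o2=np.load('b2.npy',allow_pickle=True).item()
w1=cam('wrist',o1);w2=cam('wrist',o2)
f2=lambda p:(185+(p[0]+.5)/3.3-.5,70+(p[1]+.5)/3.3-.5)
f1=lambda p:(185+(p[0]+.5)/3-.5,(p[1]+.5)/3-.5)
P=dict(scrBL=((92,487),(82,481)),scrBR=((327,489),(308,484)),bBL=((73,503),(64,500)),bBR=((346,506),(327,502)),bTL=((65,92),(55,73)),bTR=((368,95),(350,80)),
 slotLin=((214,222),(200,207)),slotRin=((211,400),(196.5,393)),slotR2=((211,447),(196.5,437)),chL=((183,153),(171,60)),chR=((248,153),(237,60)),chL2=((180,577),(163,513)),chR2=((240,577),(226,517)))
D={}
for k,(a,b) in P.items():
    X,e=tri([(w2,f2(a)),(w1,f1(b))]); D[k]=X; print(k,X.round(4),np.round(e,4))
for z in (.005,):
    print('base mid',np.mean([onz(w2,f2(P[k][0]),z) for k in('bBL','bBR','bTL','bTR')],0),np.mean([onz(w1,f1(P[k][1]),z) for k in('bBL','bBR','bTL','bTR')],0))
    a=onz(w2,f2((69,297.5)),z)
    for w,f,i in((w2,f2,0),(w1,f1,1)):
        q={k:onz(w,f(P[k][i]),z) for k in('bBL','bBR','bTL','bTR')}
        print({k:v.round(4).tolist() for k,v in q.items()},[np.degrees(np.arctan2(*(q[a]-q[b])[[1,0]])).round(2) for a,b in(('bTL','bBL'),('bTR','bBR'))],[np.degrees(np.arctan2(*(q[a]-q[b])[[1,0]])).round(2)+90 for a,b in(('bTR','bTL'),('bBR','bBL'))])
for z in (.025,.06,.098):
    for w,f,i in((w2,f2,0),(w1,f1,1)):
        a=onz(w,f(P['slotLin'][i]),z);b=onz(w,f(P['slotRin'][i]),z); print(z,a.round(4),b.round(4),(a+b)/2,np.linalg.norm(a-b).round(4),np.degrees(np.arctan2(*(a-b)[[1,0]])).round(2))
E
```

```text
scrBL [0.4527 0.039  0.008 ] [0.0002 0.0002]
scrBR [0.5634 0.0462 0.0063] [0.0002 0.0002]
bBL [0.4434 0.0272 0.0013] [0.0003 0.0003]
bBR [0.5739 0.0376 0.0048] [0.0004 0.0004]
bTL [0.4334 0.2165 0.0099] [0.0001 0.0001]
bTR [0.5609 0.2255 0.0032] [0.0002 0.0002]
slotLin [0.4999 0.168  0.0124] [0.0001 0.0001]
slotRin [0.5051 0.0859 0.0065] [0.0001 0.0001]
slotR2 [0.5067 0.0663 0.0157] [0.0001 0.0001]
chL [0.4869 0.2023 0.1168] [0.0001 0.0001]
chR [0.5078 0.204  0.117 ] [0.0003 0.0003]
chL2 [0.4958 0.0532 0.1183] [0.0007 0.0007]
chR2 [0.5186 0.0522 0.1129] [0.0001 0.0001]
base mid [0.50252072 0.12709441 0.005     ] [0.50295781 0.12707881 0.005     ]
{'bBL': [0.4435, 0.0288, 0.005], 'bBR': [0.5735, 0.0377, 0.005], 'bTL': [0.4327, 0.2164, 0.005], 'bTR': [0.5604, 0.2254, 0.005]} [np.float64(93.31), np.float64(93.97)] [np.float64(94.03), np.float64(93.9)]
{'bBL': [0.4441, 0.0281, 0.005], 'bBR': [0.5742, 0.0377, 0.005], 'bTL': [0.4328, 0.2175, 0.005], 'bTR': [0.5608, 0.2251, 0.005]} [np.float64(93.43), np.float64(94.09)] [np.float64(93.41), np.float64(94.2)]
0.025 [0.4996 0.1696 0.025 ] [0.5045 0.0917 0.025 ] [0.50205227 0.1306388  0.025     ] 0.0781 93.65
0.025 [0.5   0.167 0.025] [0.505  0.0878 0.025 ] [0.5025062  0.12740245 0.025     ] 0.0793 93.62
0.06 [0.4991 0.174  0.06  ] [0.5037 0.1027 0.06  ] [0.50141497 0.13834975 0.06      ] 0.0715 93.65
0.06 [0.5   0.164 0.06 ] [0.5046 0.0916 0.06  ] [0.50226316 0.12778666 0.06      ] 0.0726 93.62
0.098 [0.4987 0.1789 0.098 ] [0.5028 0.1146 0.098 ] [0.50072304 0.14672163 0.098     ] 0.0644 93.65
0.098 [0.4999 0.1608 0.098 ] [0.5041 0.0956 0.098 ] [0.50199929 0.12820381 0.098     ] 0.0654 93.62
```

```bash
python3 - <<'E'
from h import *
print(move([.6091,-.1895,.17],down(81.3)))
E
```

```text
[-3.4659e+02  8.1320e+01  1.2852e+02 -1.0000e-02 -3.0000e-02  2.6500e+00]
```

Request:
{"api": "apply_moves", "payload": {
  "steps": [-45, 10, 0, 0, 0, 0.4, -90, 20, 0, 0, 0, 0.8, -135, 30, 10, 0, 0, 1.2, -180, 41, 25, 0, 0, 1.6, -225, 52, 45, 0, 0, 2, -270, 63, 75, 0, 0, 2.4, -310, 73, 100, 0, 0, 2.65, -335, 79, 120, 0, 0, 2.65, -347, 81, 128.5, 0, 0, 2.65, -347, 81.3, 128.5, 0, 0, 2.65],
  "fingers": 50
}}

```text
clock: 5.35
tcp_pos: [0.6088, -0.1897, 0.1697]
orientation: [-2.38, -2.044, -0.002]
contact_force: [-0.3, -0.2, -0.8]
finger_gap: 0.0501
```

```bash
python3 - <<'E'
from h import *
o=r.get_obs();print(o['clock'],o['tcp_pos'],o['dq'].round(3),move([.6091,-.1895,.092],down(81.3)))
im=vision.snapshot('wrist')[:,:,::-1]; cv2.imwrite('pics/g1.png',im)
E
```

```text
5.35 [ 0.60881004 -0.18973874  0.16965662] [ 0.025 -0.023  0.019  0.016  0.008  0.007] [ 1.000e-02  4.100e-01  7.766e+01 -2.000e-02 -4.000e-02  0.000e+00]
```

View pics/g1.png

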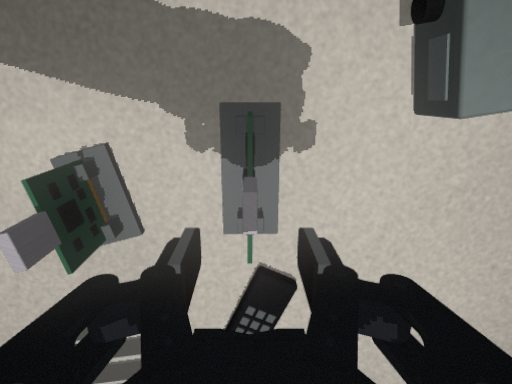

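The jaws straddle the block at column 250, with fingertips at columns ~195 and ~305, so they are well centred. I'll go down and grip.

Request:
{"api": "apply_moves", "payload": {
  "steps": [0, 0.4, 12, 0, 0, 0, 0, 0.4, 24, 0, 0, 0, 0, 0.4, 36, 0, 0, 0, 0, 0.4, 48, 0, 0, 0, 0, 0.4, 60, 0, 0, 0, 0, 0.4, 70, 0, 0, 0, 0, 0.4, 77.5, 0, 0, 0, 0, 0.4, 77.5, 0, 0, 0, 0, 0.4, 77.5, 0, 0, 0, 0, 0.4, 77.5, 0, 0, 0]
}}

```text
clock: 6.65
tcp_pos: [0.61, -0.1892, 0.0936]
orientation: [-2.381, -2.046, -0.004]
contact_force: [0.7, -0.0, -0.1]
finger_gap: 0.0502
```

Request:
{"api": "apply_moves", "payload": {
  "steps": [0, 0, 0, 0, 0, 0, 0, 0, 0, 0, 0, 0, 0, 0, 0, 0, 0, 0, 0, 0, 0, 0, 0, 0, 0, 0, 0, 0, 0, 0, 0, 0, 0, 0, 0, 0, 0, 0, 0, 0, 0, 0, 0, 0, 0, 0, 0, 0, 0, 0, -2, 0, 0, 0, 0, 0, -4, 0, 0, 0],
  "fingers": 4,
  "force": 45
}}

```text
clock: 7.9
tcp_pos: [0.6094, -0.1889, 0.0968]
orientation: [-2.38, -2.045, -0.003]
contact_force: [-0.3, -0.2, -1.1]
finger_gap: 0.0094
```

```bash
python3 - <<'E'
from h import *
o=r.get_obs();print(o['clock'],o['tcp_pos'],o['finger_gap'],o['contact_force'],o['torque'],o['joint_pos'])
print(move([.6091,-.1895,.252],down(81.3)),)
E
```

```text
7.9 [ 0.60940757 -0.18885109  0.09677376] 0.00940400941914286 [-0.33088851 -0.23226448 -1.09867249] [ 0.01684707 -0.02296759  0.01776756] [-0.40143823  0.5702146   0.03454677  1.03737764  0.00316736  1.32027513]
[-1.2000e-01 -4.2000e-01 -1.5523e+02 -2.0000e-02 -4.0000e-02  1.0000e-02]
```

Request:
{"api": "apply_moves", "payload": {
  "steps": [0, 0, -8, 0, 0, 0, 0, 0, -20, 0, 0, 0, 0, 0, -35, 0, 0, 0, 0, 0, -55, 0, 0, 0, 0, 0, -80, 0, 0, 0, 0, 0, -105, 0, 0, 0, 0, 0, -130, 0, 0, 0, 0, 0, -155, 0, 0, 0, 0, 0, -172, 0, 0, 0, 0, 0, -178, 0, 0, 0]
}}

```text
clock: 9.15
tcp_pos: [0.6102, -0.1898, 0.2772]
orientation: [-2.382, -2.048, -0.005]
contact_force: [-0.6, -0.1, -1.2]
finger_gap: 0.0096
```

```bash
python3 - <<'E'
from h import *
o=r.get_obs();print(o['clock'],o['tcp_pos'],o['finger_gap'],o['contact_force'],o['torque'])
print(move([.5023,.1275,.275],down(93.8)))
for n in('scene','side'):
    im=vision.snapshot(n)[:,:,::-1]; cv2.imwrite(f'pics/l_{n}.png',im)
E
```

```text
9.15 [ 0.61021564 -0.18980206  0.2772183 ] 0.009593194752889911 [-0.61835062 -0.0886355  -1.16764529] [ 0.02957948  0.02689915 -0.00207109]
[ 2.9748e+02 -1.5437e+02  2.7100e+00  3.0000e-02 -3.0000e-02 -2.4900e+00]
```

View pics/l_scene.png

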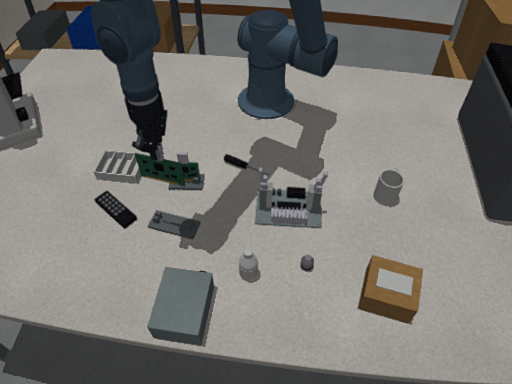

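The board hangs level in the gripper at (168,170) and the stand at (174,222) is empty. Carrying it to the bay.

Request:
{"api": "apply_moves", "payload": {
  "steps": [20, -10, 2, 0, 0, -0.2, 50, -26, 2, 0, 0, -0.4, 87, -45, 2, 0, 0, -0.7, 125, -65, 2, 0, 0, -1, 163, -85, 2, 0, 0, -1.4, 200, -104, 2, 0, 0, -1.7, 237, -123, 2, 0, 0, -2, 270, -140, 2, 0, 0, -2.3, 290, -150, 2, 0, 0, -2.5, 297.5, -154.4, 2, 0, 0, -2.5]
}}

```text
clock: 10.5
tcp_pos: [0.501, 0.1286, 0.2741]
orientation: [-2.142, -2.295, -0.003]
contact_force: [0.5, -0.1, -1.0]
finger_gap: 0.0094
```

```bash
python3 - <<'E'
from h import *
im=vision.snapshot('scene');im=vision.snapshot('scene')[:,:,::-1]; cv2.imwrite(f'pics/c_scene.png',im);crop(im,220,80,370,240,4,'c_sc.png')
im=vision.snapshot('side')[:,:,::-1]; cv2.imwrite(f'pics/c_side.png',im);crop(im,180,120,330,280,4,'c_sd.png')
o=r.get_obs();im=vision.snapshot('wrist')[:,:,::-1]; cv2.imwrite(f'pics/c_wrist.png',im); np.save('c.npy',o,allow_pickle=True)
print(o['clock'],o['tcp_pos'],o['finger_gap'],o['contact_force'],o['torque'],o['dq'].round(3))
print(move([.5023,.1275,.275],down(93.8)))
E
```

```text
10.65 [0.50185099 0.12730077 0.27437286] 0.009152254907106446 [-1.15231812 -0.37498148 -1.84709153] [-0.05148072 -0.0128818   0.02939109] [-0.017  0.004  0.01  -0.    -0.003 -0.002]
[ 0.51  0.21 -0.53  0.01 -0.03  0.  ]
```

View pics/c_sc.png

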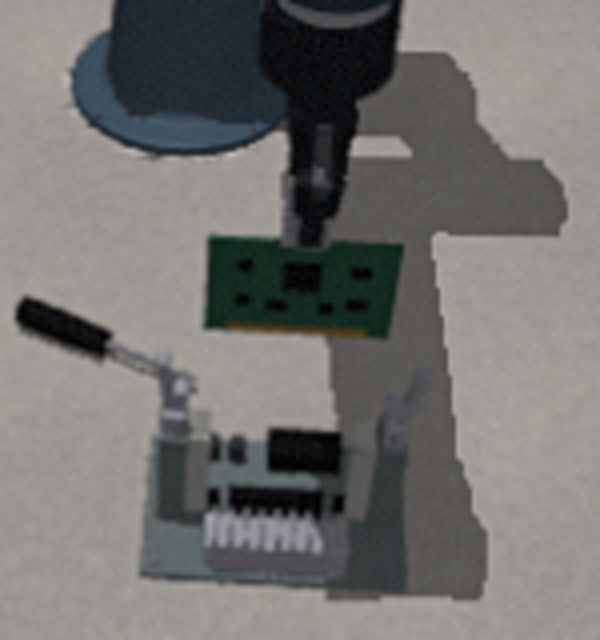

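View pics/c_sd.png

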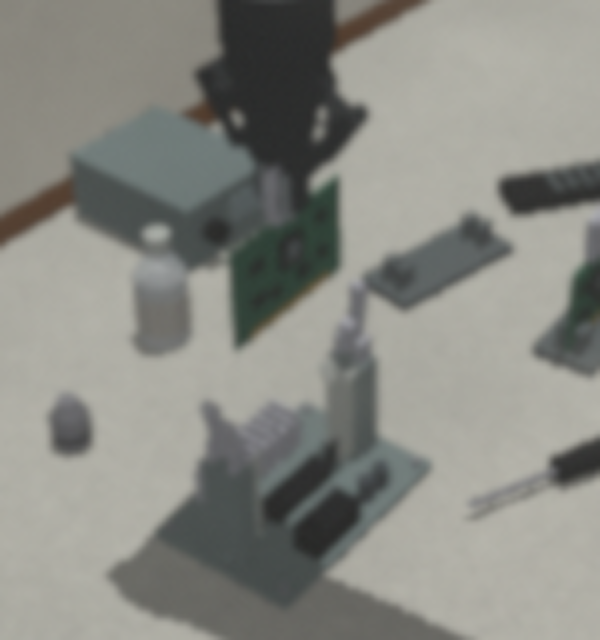

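View pics/c_wrist.png

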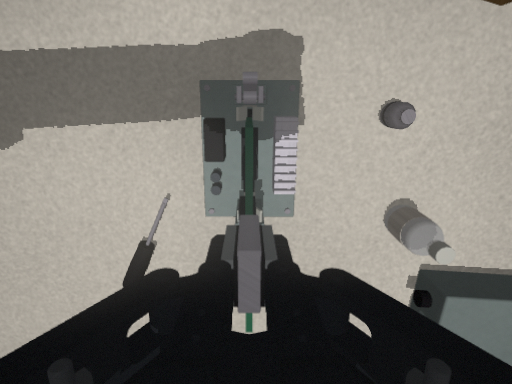

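```bash
python3 - <<'E'
from h import *
c=cam('scene');d=cam('side');o=np.load('c.npy',allow_pickle=True).item();w=cam('wrist',o)
f=lambda p,a,b:(a+(p[0]+.5)/4-.5,b+(p[1]+.5)/4-.5)
P=dict(Rt=((208,236),(339,178)),Lt=((404,246),(231,252)),Rb=((205,328),(341,263)),Lb=((388,338),(236,348)))
D={}
for k,(a,b) in P.items():
    X,e=tri([(c,f(a,220,80)),(d,f(b,180,120))]); D[k]=X; print(k,X.round(4),np.round(e,4))
print('top mid',(D['Rt']+D['Lt'])/2,'bot mid',(D['Rb']+D['Lb'])/2)
# relation to expected
foot=o['tcp_pos'][2]-.0836; print('foot z exp',foot)
x=np.array([np.cos(np.radians(93.8)),np.sin(np.radians(93.8)),0])
base=o['tcp_pos'].copy()
E4=[base*[1,1,0]+[0,0,foot+h]+s*.06*x for h in(.08,0) for s in(-1,1)]
print(np.round(E4,4)); print(proj(c,E4).round(1)); print([np.round(f(P[k][0],220,80),1).tolist() for k in('Rt','Lt','Rb','Lb')])
print(proj(d,E4).round(1)); print([np.round(f(P[k][1],180,120),1).tolist() for k in('Rt','Lt','Rb','Lb')])
# wrist: board top edge ends; 
E5=[base*[1,1,0]+[0,0,foot+.08]+s*.06*x for s in(-1,1)]; print(proj(w,E5).round(1))
im=cv2.imread('pics/c_wrist.png').astype(int); m=(im[:,:,1]-im[:,:,2]>12)&(im[:,:,1]-im[:,:,0]>4)
m[:,:235]=0;m[:,265:]=0
ys=[y for y in range(100,340) if m[y].sum()>=2]; print(ys[0],ys[-1]); 
for y in ys[::12]+[ys[-1]]: print(y,np.nonzero(m[y])[0])
# bay seen points: expected guide centre line projections vs tool
E
python3 - <<'E'
import sys; sys.path.insert(0,'.')
from h import *
crop(cv2.imread('pics/c_wrist.png'),205,70,305,220,4,'../pics/cw.png') if 0 else cv2.imwrite('pics/cw.png',cv2.resize(cv2.imread('pics/c_wrist.png')[70:220,205:305],None,fx=4,fy=4,interpolation=cv2.INTER_CUBIC))
E
```

```text
Rt [0.5022 0.0665 0.2706] [0.0005 0.0005]
Lt [0.4962 0.1849 0.2734] [0.0018 0.0018]
Rb [0.5045 0.0659 0.1945] [0.0026 0.0026]
Lb [0.4968 0.1849 0.1932] [0.0013 0.0013]
top mid [0.49918412 0.12565099 0.27199019] bot mid [0.50067471 0.12536119 0.19382588]
foot z exp 0.1907728612825979
[[0.5058 0.0674 0.2708]
 [0.4979 0.1872 0.2708]
 [0.5058 0.0674 0.1908]
 [0.4979 0.1872 0.1908]]
[[271.7 139.4]
 [320.9 142. ]
 [270.7 162.3]
 [317.  164.8]]
[[271.6, 138.6], [320.6, 141.1], [270.9, 161.6], [316.6, 164.1]]
[[263.  163.9]
 [235.8 184. ]
 [263.5 187. ]
 [237.4 207.8]]
[[264.4, 164.1], [237.4, 182.6], [264.9, 185.4], [238.6, 206.6]]
[[249.1 333. ]
 [249.4 126.4]]
118 331
118 [247 248 249 250 251]
130 [245 246 247 248 249 250 251 252]
142 [245 246 247 248 249 250 251 252]
154 [245 246 247 248 249 250 251 252]
166 [245 246 247 248 249 250 251 252]
178 [245 246 247 248 249 250 251 252]
190 [245 246 247 248 249 250 251 252]
202 [245 246 247 248 249 250 251 252]
214 [249 250 251]
324 [246 247 248 249 250 251]
331 [246 247 248 249 250 251]
```

View pics/cw.png

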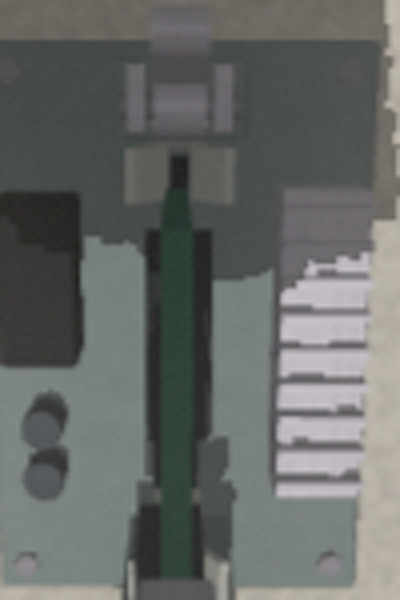

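Request:
{"api": "apply_moves", "payload": {
  "steps": [0.5, 0.2, 5, 0, 0, 0, 0.5, 0.2, 15, 0, 0, 0, 0.5, 0.2, 27, 0, 0, 0, 0.5, 0.2, 39, 0, 0, 0, 0.5, 0.2, 51, 0, 0, 0, 0.5, 0.2, 63, 0, 0, 0, 0.5, 0.2, 72, 0, 0, 0, 0.5, 0.2, 80, 0, 0, 0, 0.5, 0.2, 84, 0, 0, 0, 0.5, 0.2, 84, 0, 0, 0]
}}

```text
clock: 11.95
tcp_pos: [0.5022, 0.1277, 0.1903]
orientation: [-2.145, -2.293, -0.003]
contact_force: [-0.4, -0.1, -0.9]
finger_gap: 0.0098
```

```bash
python3 - <<'E'
from h import *
o=r.get_obs();im=vision.snapshot('wrist')[:,:,::-1]; cv2.imwrite(f'pics/d_wrist.png',im)
print(o['clock'],o['tcp_pos'],o['finger_gap'],o['contact_force'],o['torque'])
print(move([.5023,.1275,.19],down(93.8)))
crop(im,205,70,305,220,4,'dw.png')
im=vision.snapshot('scene')[:,:,::-1];crop(im,240,110,360,240,5,'d_sc.png')
E
```

```text
11.95 [0.50223714 0.1276641  0.19033249] 0.009805669828358673 [-0.42720024 -0.06863673 -0.90705398] [ 0.0025521   0.02905971 -0.00607978]
[-0.2  -0.15  0.63  0.01 -0.03  0.  ]
```

View pics/dw.png

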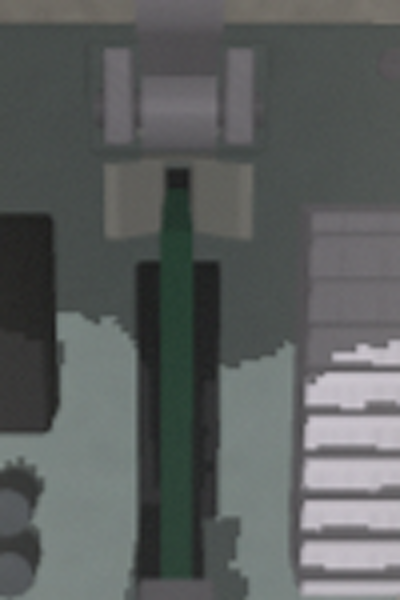

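View pics/d_sc.png

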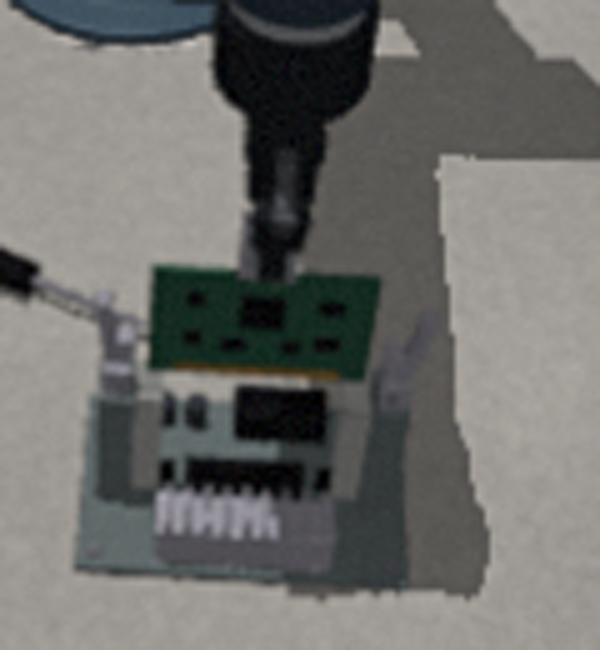

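The mouth spans crop columns 105–252 with the slot at 178 and the board's lower edge at 177, so it is centred. I'll slide it into the mouth and watch the force.

Request:
{"api": "apply_moves", "payload": {
  "steps": [0, 0, 3, 0, 0, 0, 0, 0, 7, 0, 0, 0, 0, 0, 11, 0, 0, 0, 0, 0, 15, 0, 0, 0, 0, 0, 19, 0, 0, 0, 0, 0, 23, 0, 0, 0, 0, 0, 27, 0, 0, 0, 0, 0, 31, 0, 0, 0, 0, 0, 35, 0, 0, 0, 0, 0, 37, 0, 0, 0]
}}

```text
clock: 13.3
tcp_pos: [0.5025, 0.1278, 0.1535]
orientation: [-2.146, -2.293, -0.004]
contact_force: [-0.6, -0.2, -2.6]
finger_gap: 0.0096
```

```bash
python3 - <<'E'
from h import *
o=r.get_obs();print(o['clock'],o['tcp_pos'],o['finger_gap'],o['contact_force'],o['torque'])
print(move([.5023,.1275,.152],down(93.8)))
E
```

```text
13.3 [0.50247531 0.12778985 0.15349188] 0.00958884463208745 [-0.60853175 -0.17878612 -2.57418984] [-2.12316243e-02  1.83099031e-02  6.86480427e-05]
[-0.28 -0.2   1.49  0.01 -0.03  0.  ]
```

Request:
{"api": "apply_moves", "payload": {
  "steps": [0, 0, 3, 0, 0, 0, 0, 0, 7, 0, 0, 0, 0, 0, 11, 0, 0, 0, 0, 0, 15, 0, 0, 0, 0, 0, 19, 0, 0, 0, 0, 0, 23, 0, 0, 0, 0, 0, 27, 0, 0, 0, 0, 0, 31, 0, 0, 0, 0, 0, 35, 0, 0, 0, 0, 0, 37.5, 0, 0, 0]
}}

```text
clock: 14.55
tcp_pos: [0.5024, 0.1279, 0.1157]
orientation: [-2.146, -2.293, -0.003]
contact_force: [1.5, 0.4, -1.9]
finger_gap: 0.0095
```

```bash
python3 - <<'E'
from h import *
o=r.get_obs();print(o['clock'],o['tcp_pos'],o['finger_gap'],o['contact_force'],o['torque'])
print(move([.5023,.1275,.109],down(93.8)))
E
```

```text
14.55 [0.50240092 0.12786779 0.11566543] 0.009523923554136586 [ 1.48495363  0.39900683 -1.89755476] [-0.01781327  0.05039902 -0.0247048 ]
[-0.38 -0.13  6.66  0.01 -0.03  0.  ]
```

Request:
{"api": "apply_moves", "payload": {
  "steps": [0, 0, 1, 0, 0, 0, 0, 0, 2, 0, 0, 0, 0, 0, 3, 0, 0, 0, 0, 0, 4, 0, 0, 0, 0, 0, 4.7, 0, 0, 0, 0, 0, 5.3, 0, 0, 0, 0, 0, 5.8, 0, 0, 0, 0, 0, 6.2, 0, 0, 0, 0, 0, 6.5, 0, 0, 0, 0, 0, 6.5, 0, 0, 0]
}}

```text
clock: 15.8
tcp_pos: [0.5024, 0.1279, 0.1092]
orientation: [-2.146, -2.293, -0.003]
contact_force: [-0.8, -0.7, -1.2]
finger_gap: 0.0095
```

```bash
python3 - <<'E'
from h import *
o=r.get_obs();print(o['clock'],o['tcp_pos'],o['finger_gap'],o['contact_force'],o['torque'])
im=vision.snapshot('scene')[:,:,::-1];crop(im,240,110,360,240,5,'e_sc.png')
im=vision.snapshot('side')[:,:,::-1];crop(im,210,150,310,270,5,'e_sd.png')
o=r.get_obs();print(o['clock'],o['tcp_pos'],o['finger_gap'],o['contact_force'],o['torque'])
E
```

```text
15.8 [0.50242716 0.12786849 0.10917745] 0.009511902339357151 [-0.82215567 -0.68877107 -1.17704972] [-0.01743065  0.00425946  0.0096703 ]
15.9 [0.50241205 0.1278533  0.10918294] 0.009648642865544883 [ 0.44395055 -0.60637024 -1.47514069] [-0.025828    0.00687676  0.00100978]
```

View pics/e_sc.png

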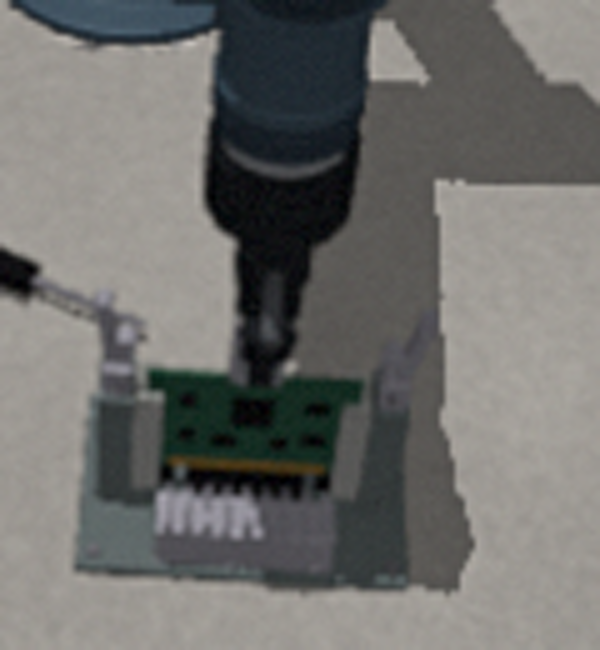

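View pics/e_sd.png

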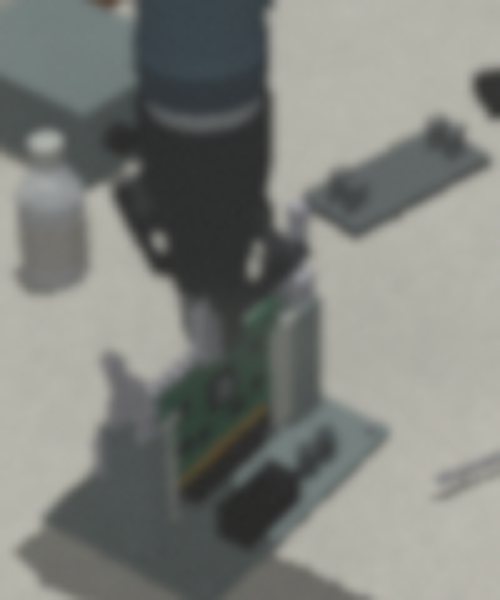

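The board is in both guides with about its own weight still on the gripper. I'll creep down the last bit.

Request:
{"api": "apply_moves", "payload": {
  "steps": [0, 0, 0.2, 0, 0, 0, 0, 0, 0.4, 0, 0, 0, 0, 0, 0.6, 0, 0, 0, 0, 0, 0.7, 0, 0, 0, 0, 0, 0.8, 0, 0, 0, 0, 0, 0.9, 0, 0, 0, 0, 0, 1, 0, 0, 0, 0, 0, 1, 0, 0, 0, 0, 0, 1, 0, 0, 0, 0, 0, 1, 0, 0, 0]
}}

```text
clock: 17.15
tcp_pos: [0.5027, 0.1279, 0.1089]
orientation: [-2.146, -2.294, -0.004]
contact_force: [-1.8, -1.1, 7.1]
finger_gap: 0.0092
```

Contact felt (7 N upward). Releasing and rising.

Request:
{"api": "apply_moves", "payload": {
  "steps": [0, 0, 0, 0, 0, 0, 0, 0, 0, 0, 0, 0, 0, 0, 0, 0, 0, 0, 0, 0, -1, 0, 0, 0, 0, 0, -8, 0, 0, 0, 0, 0, -25, 0, 0, 0, 0, 0, -50, 0, 0, 0, 0, 0, -80, 0, 0, 0, 0, 0, -110, 0, 0, 0, 0, 0, -130, 0, 0, 0],
  "fingers": 45
}}

```text
clock: 18.4
tcp_pos: [0.5031, 0.1277, 0.2411]
orientation: [2.146, 2.293, 0.007]
contact_force: [0.5, -0.9, -0.1]
finger_gap: 0.0447
```

```bash
python3 - <<'E'
from h import *
o=r.get_obs();print(o['clock'],o['tcp_pos'],o['finger_gap'],o['contact_force'],o['torque'],o['joint_pos'])
im=vision.snapshot('scene')[:,:,::-1];cv2.imwrite('pics/f_scene.png',im);crop(im,240,130,360,240,5,'f_sc.png')
im=vision.snapshot('side')[:,:,::-1];cv2.imwrite('pics/f_side.png',im);crop(im,200,160,310,270,5,'f_sd.png')
o=r.get_obs();im=vision.snapshot('wrist')[:,:,::-1];cv2.imwrite('pics/f_wrist.png',im);np.save('f.npy',o,allow_pickle=True)
print(o['tcp_pos'])
E
```

```text
18.4 [0.5031018  0.12765944 0.24109198] 0.044685423295705434 [ 0.51240026 -0.94115565 -0.07651633] [-0.05241036  0.01683463 -0.00621691] [ 0.12488342  0.25629972 -0.0632088   1.24712024  0.00225095  1.62915069]
[0.5041685  0.12780055 0.24183622]
```

View pics/f_sc.png

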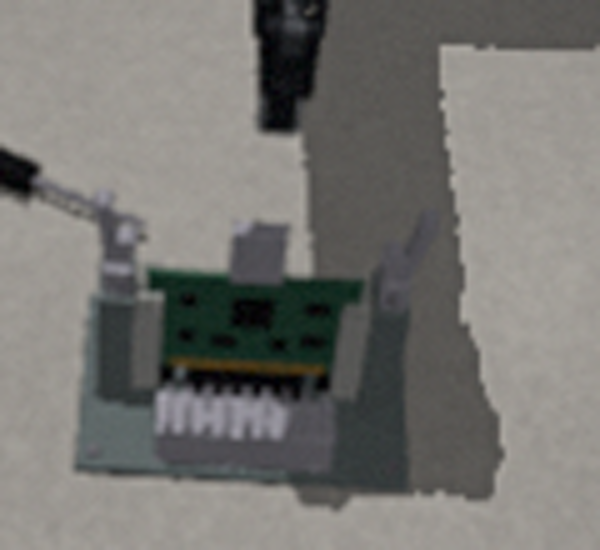

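View pics/f_sd.png

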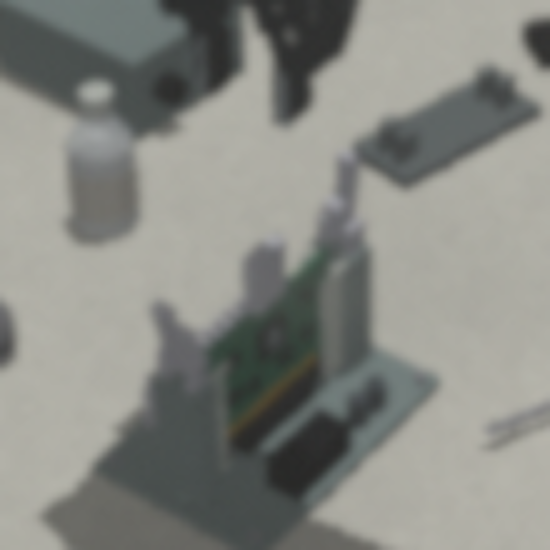

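View pics/f_wrist.png

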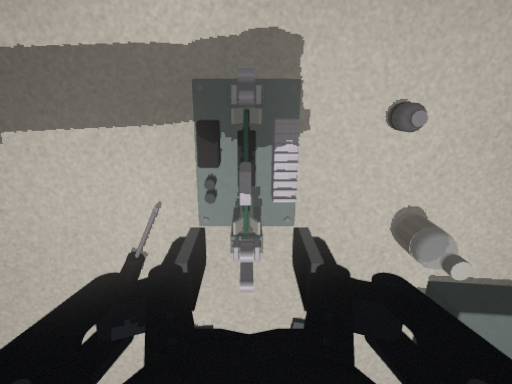

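```bash
cat >> h.py <<'E'
BAY=np.array([.5023,.1275]);U=np.array([np.cos(np.radians(93.8)),np.sin(np.radians(93.8))]);V=np.array([U[1],-U[0]])
def bp(d,z,x=0):
    p=BAY+U*d/1000+V*x/1000; return np.r_[p,z/1000]
def st():
    o=r.get_obs();q=o['tcp_pos'][:2]-BAY
    print('t',round(o['clock'],2),'d',(q@U*1000).round(2),'x',(q@V*1000).round(2),'z',(o['tcp_pos'][2]*1000).round(2),'F',o['contact_force'].round(2),'gap',round(o['finger_gap']*1000,1)); return o
E
python3 - <<'E'
from h import *
st();print(move(bp(113,240),down(93.8)),move(bp(113,146),down(93.8)))
c=cam('scene');d=cam('side')
fs=lambda p:(240+(p[0]+.5)/5-.5,130+(p[1]+.5)/5-.5)
fd=lambda p:(200+(p[0]+.5)/5-.5,160+(p[1]+.5)/5-.5)
for n,a,b in[('board Rt',(149,270),(330,243)),('board Lt',(362,283),(212,355))]:
    X,e=tri([(c,fs(a)),(d,fd(b))]);print(n,X.round(4),np.round(e,4))
E
```

```text
t 18.55 d 0.12 x 1.18 z 240.2 F [ 0.66  0.58 -0.37] gap 44.9
[ 1.1288e+02 -1.1500e+00  4.7000e-01  5.0000e-02 -3.0000e-02  0.0000e+00] [ 1.1265e+02 -1.5900e+00  9.4470e+01  5.0000e-02 -3.0000e-02  0.0000e+00]
board Rt [0.5046 0.0645 0.1084] [0.0028 0.0028]
board Lt [0.4943 0.1817 0.104 ] [0.0025 0.0025]
```

Board top edge triangulates to 104–108 mm (expected 105), so it rests on the contacts. Next is the left lever: close the fingers and go outside it.

Request:
{"api": "apply_moves", "payload": {
  "steps": [22, -0.3, 0, 0, 0, 0, 45, -0.6, 0, 0, 0, 0, 70, -1, 0, 0, 0, 0, 92, -1.2, 0, 0, 0, 0, 113, -1.5, 0, 0, 0, 0, 113, -1.5, 15, 0, 0, 0, 113, -1.5, 40, 0, 0, 0, 113, -1.5, 65, 0, 0, 0, 113, -1.5, 85, 0, 0, 0, 113, -1.5, 94.5, 0, 0, 0],
  "fingers": 0
}}

```text
clock: 19.8
tcp_pos: [0.4931, 0.2392, 0.1432]
orientation: [-2.147, -2.293, -0.002]
contact_force: [-0.2, -0.4, 0.3]
finger_gap: 0.0003
```

```bash
python3 - <<'E'
from h import *
im=vision.snapshot('wrist')[:,:,::-1];o=st();cv2.imwrite('pics/L1.png',im)
im=vision.snapshot('scene')[:,:,::-1];crop(im,240,110,380,240,5,'L1s.png')
E
```

```text
t 19.85 d 112.15 x -1.82 z 142.86 F [-0.27 -0.34 -0.58] gap 0.2
```

View pics/L1.png

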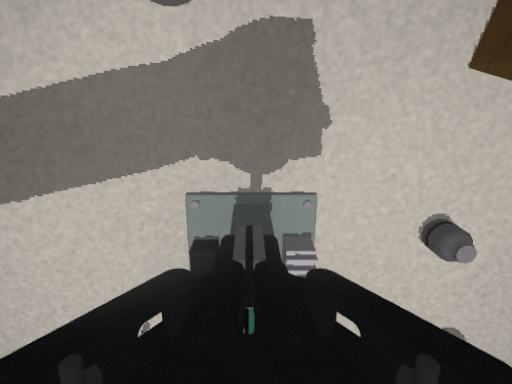

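View pics/L1s.png

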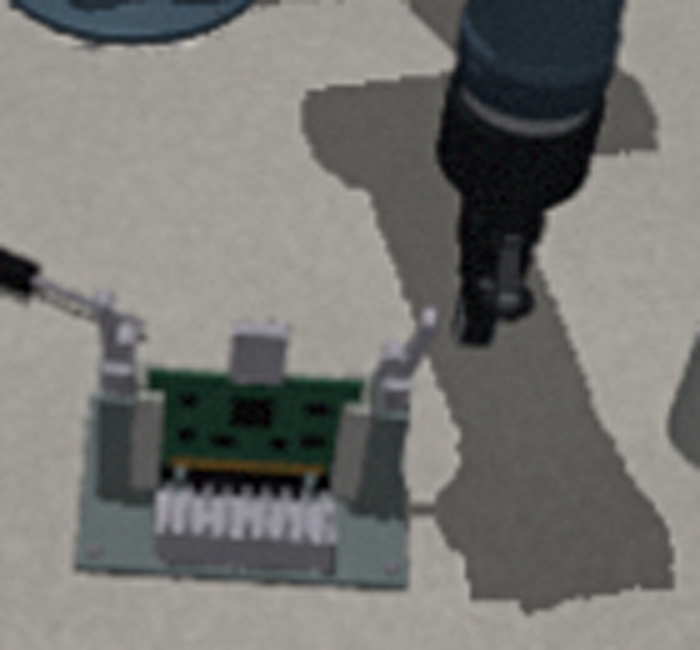

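```bash
python3 - <<'E'
from h import *
st()
E
```

```text
t 19.9 d 112.43 x -1.32 z 144.08 F [-0.23 -0.69  0.05] gap 0.2
```

Request:
{"api": "apply_moves", "payload": {
  "steps": [-6, 1.3, -2, 0, 0, 0, -12, 1.3, -3, 0, 0, 0, -16, 1.3, -4, 0, 0, 0, -19, 1.3, -4, 0, 0, 0, -22, 1.3, -4.2, 0, 0, 0, -25, 1.3, -4.5, 0, 0, 0, -28, 1.3, -4.7, 0, 0, 0, -32, 1.3, -4.2, 0, 0, 0, -35, 1.3, -3.7, 0, 0, 0, -38, 1.3, -3.2, 0, 0, 0]
}}

```text
clock: 21.15
tcp_pos: [0.4983, 0.2018, 0.1483]
orientation: [2.146, 2.293, 0.006]
contact_force: [-1.3, 2.6, 5.5]
finger_gap: -0.0
```

```bash
python3 - <<'E'
from h import *
o=st()
im=vision.snapshot('scene')[:,:,::-1];crop(im,240,110,380,240,5,'L2s.png')
im=vision.snapshot('side')[:,:,::-1];crop(im,190,130,310,270,5,'L2d.png')
E
```

```text
t 21.15 d 74.44 x 0.9 z 148.34 F [-1.26  2.57  5.53] gap -0.0
```

View pics/L2s.png

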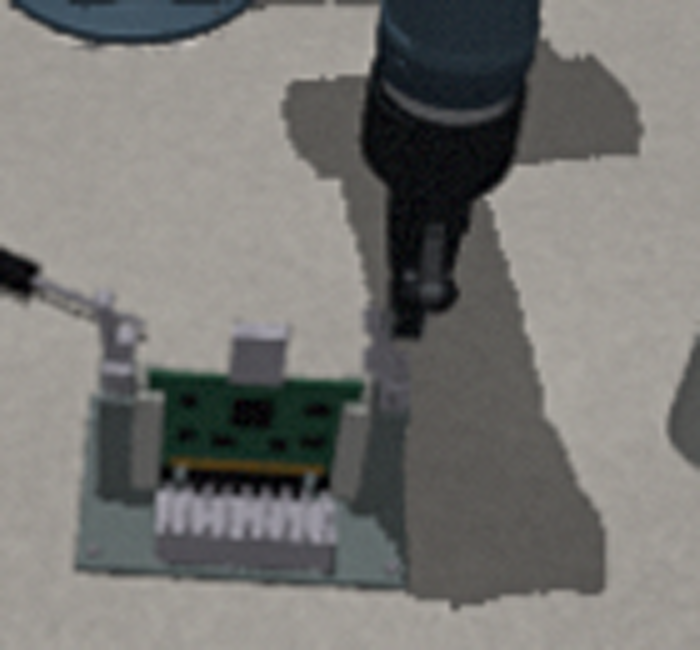

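View pics/L2d.png

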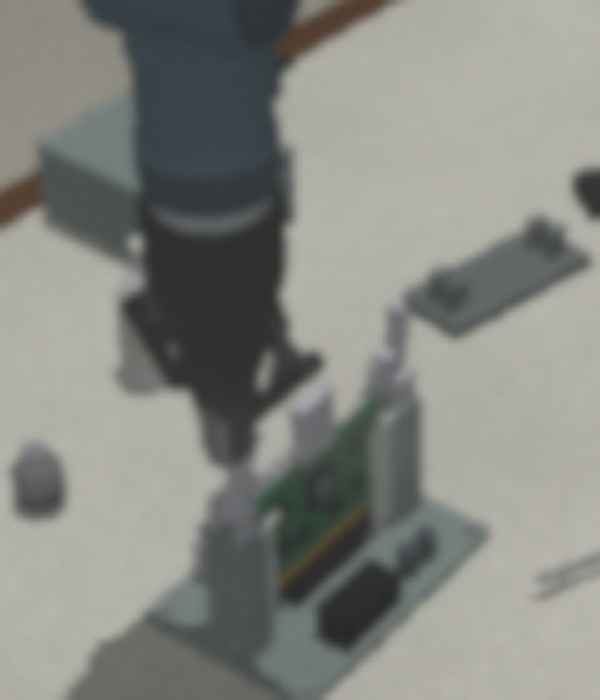

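Request:
{"api": "apply_moves", "payload": {
  "steps": [-3, -0.5, 1.1, 0, 0, 0, -6, -0.8, 2.3, 0, 0, 0, -9, -0.8, 3.8, 0, 0, 0, -11.3, -0.8, 5, 0, 0, 0, -14, -0.8, 6.7, 0, 0, 0, -16.3, -0.8, 8.4, 0, 0, 0, -18, -0.8, 9.8, 0, 0, 0, -19.5, -0.8, 11.1, 0, 0, 0, -21, -0.8, 12.6, 0, 0, 0, -22.2, -0.8, 14.1, 0, 0, 0]
}}

```text
clock: 22.5
tcp_pos: [0.4998, 0.178, 0.1346]
orientation: [2.145, 2.289, 0.005]
contact_force: [0.4, 0.3, 6.2]
finger_gap: 0.0004
```

```bash
python3 - <<'E'
from h import *
o=st()
im=vision.snapshot('scene')[:,:,::-1];crop(im,240,110,380,240,5,'L3s.png')
E
```

```text
t 22.5 d 50.57 x 0.84 z 134.63 F [0.41 0.34 6.2 ] gap 0.4
```

View pics/L3s.png

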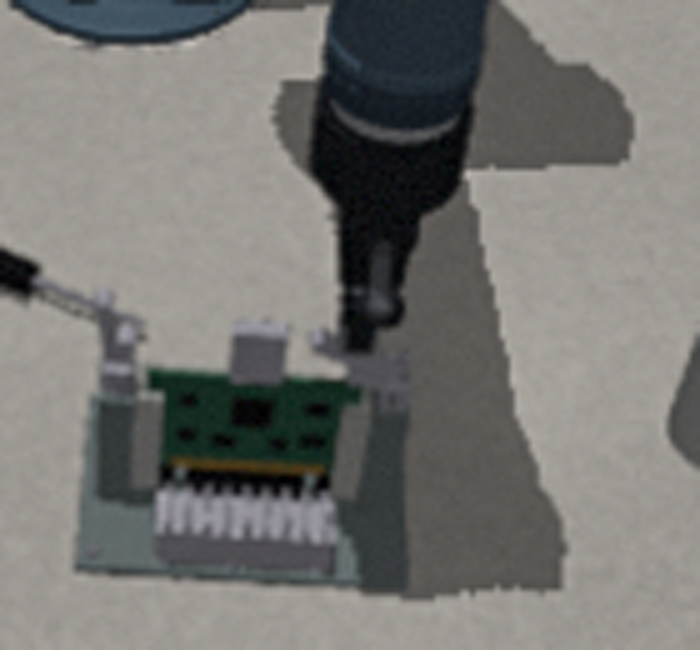

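Request:
{"api": "apply_moves", "payload": {
  "steps": [-1.5, -0.8, 2, 0, 0, 0, -2.6, -0.8, 4, 0, 0, 0, -3.6, -0.8, 6, 0, 0, 0, -4.4, -0.8, 8, 0, 0, 0, -5, -0.8, 9.5, 0, 0, 0, -5.6, -0.8, 10.6, 0, 0, 0, -6, -0.8, 11.5, 0, 0, 0, -6.4, -0.8, 12.2, 0, 0, 0, -6.6, -0.8, 12.5, 0, 0, 0, -6.6, -0.8, 12.5, 0, 0, 0]
}}

```text
clock: 23.8
tcp_pos: [0.5004, 0.1709, 0.1234]
orientation: [2.144, 2.287, 0.006]
contact_force: [-1.3, 1.3, 12.7]
finger_gap: -0.0001
```

```bash
python3 - <<'E'
from h import *
o=st()
im=vision.snapshot('scene')[:,:,::-1];crop(im,240,110,380,240,5,'L4s.png')
im=vision.snapshot('side')[:,:,::-1];crop(im,190,130,310,270,5,'L4d.png')
st()
E
```

```text
t 23.8 d 43.42 x 0.94 z 123.38 F [-1.3   1.34 12.74] gap -0.1
t 23.9 d 43.45 x 0.91 z 123.37 F [-0.3   2.01 11.93] gap 0.0
```

View pics/L4s.png

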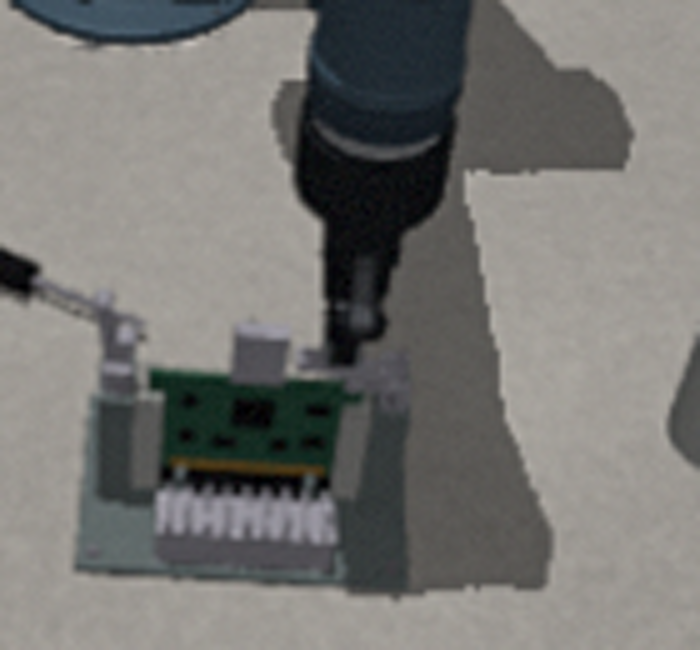

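View pics/L4d.png

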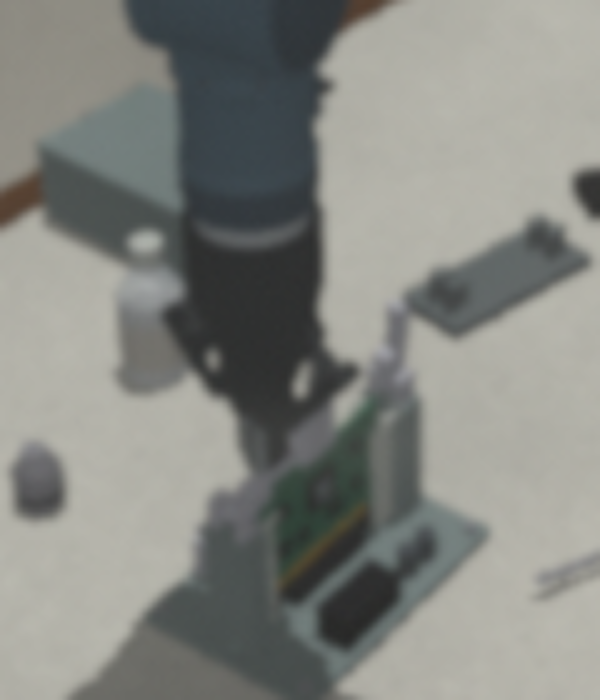

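Request:
{"api": "apply_moves", "payload": {
  "steps": [0, 0, 1, 0, 0, 0, 0, 0, 1.4, 0, 0, 0, 0, 0, 1.8, 0, 0, 0, 0, 0, 2.1, 0, 0, 0, 0, 0, 2.4, 0, 0, 0, 0, 0, 2.7, 0, 0, 0, 0, 0, 3, 0, 0, 0, 0, 0, 3.2, 0, 0, 0, 0, 0, 3.2, 0, 0, 0, 0, 0, 3.2, 0, 0, 0]
}}

```text
clock: 25.15
tcp_pos: [0.5005, 0.1701, 0.1213]
orientation: [2.143, 2.285, 0.005]
contact_force: [-2.7, -0.8, 13.9]
finger_gap: -0.0002
```

```bash
python3 - <<'E'
from h import *
st()
E
```

```text
t 25.15 d 42.66 x 1.07 z 121.34 F [-2.69 -0.8  13.87] gap -0.2
```

Request:
{"api": "apply_moves", "payload": {
  "steps": [0, -0.5, 1.4, 0, 0, 0, 0, -1, 1.8, 0, 0, 0, 0, -1, 2.2, 0, 0, 0, 0, -1, 2.6, 0, 0, 0, 0, -1, 2.9, 0, 0, 0, 0, -1, 3.2, 0, 0, 0, 0, -1, 3.4, 0, 0, 0, 0, -1, 3.5, 0, 0, 0, 0, -1, 3.5, 0, 0, 0, 0, -1, 3.5, 0, 0, 0]
}}

```text
clock: 26.4
tcp_pos: [0.5005, 0.1694, 0.1192]
orientation: [2.142, 2.283, 0.006]
contact_force: [-1.3, -0.5, 12.2]
finger_gap: 0.0004
```

```bash
python3 - <<'E'
from h import *
st()
im=vision.snapshot('scene')[:,:,::-1];crop(im,240,110,380,240,5,'L5s.png')
E
```

```text
t 26.4 d 41.9 x 0.94 z 119.16 F [-1.3  -0.53 12.23] gap 0.4
```

View pics/L5s.png

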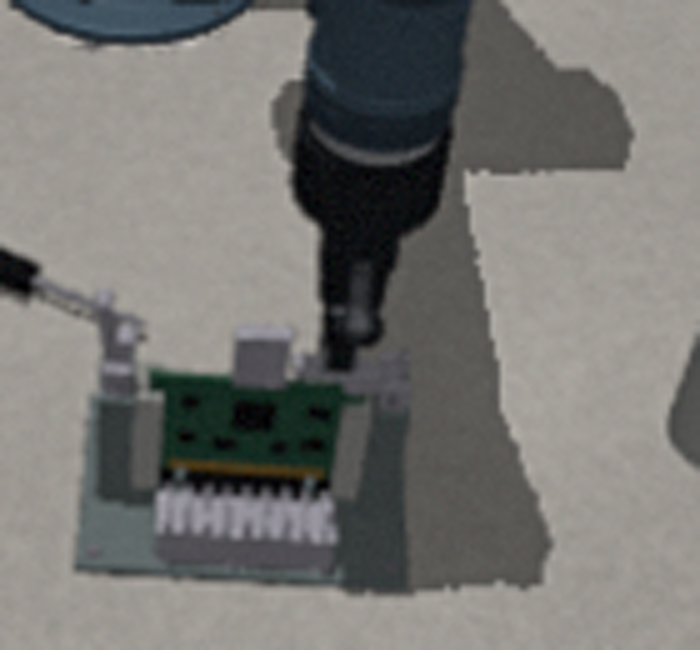

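Request:
{"api": "apply_moves", "payload": {
  "steps": [0.3, -0.5, 1.4, 0, 0, 0, 0.5, -1, 1.8, 0, 0, 0, 0.5, -1, 2.1, 0, 0, 0, 0.5, -1, 2.4, 0, 0, 0, 0.5, -1, 2.7, 0, 0, 0, 0.5, -1, 2.9, 0, 0, 0, 0.5, -1, 3, 0, 0, 0, 0.5, -1, 3, 0, 0, 0, 0.5, -1, 3, 0, 0, 0, 0.5, -1, 3, 0, 0, 0]
}}

```text
clock: 27.7
tcp_pos: [0.5005, 0.169, 0.1176]
orientation: [2.14, 2.28, 0.007]
contact_force: [-0.9, -0.4, 13.8]
finger_gap: 0.0003
```

```bash
python3 - <<'E'
from h import *
st()
E
```

```text
t 27.7 d 41.49 x 0.93 z 117.64 F [-0.86 -0.44 13.82] gap 0.3
```

Request:
{"api": "apply_moves", "payload": {
  "steps": [0.3, -0.5, 1.5, 0, 0, 0, 0.5, -1, 1.8, 0, 0, 0, 0.5, -1, 2.1, 0, 0, 0, 0.5, -1, 2.3, 0, 0, 0, 0.5, -1, 2.5, 0, 0, 0, 0.5, -1, 2.7, 0, 0, 0, 0.5, -1, 2.8, 0, 0, 0, 0.5, -1, 2.8, 0, 0, 0, 0.5, -1, 2.8, 0, 0, 0, 0.5, -1, 2.8, 0, 0, 0]
}}

```text
clock: 28.95
tcp_pos: [0.5005, 0.1688, 0.1168]
orientation: [2.138, 2.277, 0.008]
contact_force: [-2.2, -0.3, 16.1]
finger_gap: 0.0001
```

```bash
python3 - <<'E'
from h import *
st();print(move(bp(42,118),down(93.8)))
E
```

```text
t 28.95 d 41.29 x 0.98 z 116.81 F [-2.16 -0.29 16.05] gap 0.1
[ 0.7  -0.97 -1.22  0.19  0.11 -0.04]
```

The slope is now ~2.7 N/mm, matching the bar spring against the dead stop. Backing off upward to look.

Request:
{"api": "apply_moves", "payload": {
  "steps": [0.7, -1, -1.5, 0, 0, 0, 0.7, -1, -4, 0.1, 0.1, 0, 0.7, -1, -8, 0.2, 0.1, 0, 0.7, -1, -18, 0.2, 0.1, 0, 0.7, -1, -32, 0.2, 0.1, 0, 0.7, -1, -50, 0.2, 0.1, 0, 0.7, -1, -70, 0.2, 0.1, 0, 0.7, -1, -90, 0.2, 0.1, 0, 0.7, -1, -105, 0.2, 0.1, 0, 0.7, -1, -112, 0.2, 0.1, 0]
}}

```text
clock: 30.2
tcp_pos: [0.498, 0.1704, 0.23]
orientation: [2.15, 2.29, -0.0]
contact_force: [0.0, -0.1, -0.0]
finger_gap: 0.0001
```

```bash
python3 - <<'E'
from h import *
st()
im=vision.snapshot('scene')[:,:,::-1];cv2.imwrite('pics/m_scene.png',im);crop(im,240,130,360,240,6,'m_s.png')
im=vision.snapshot('side')[:,:,::-1];cv2.imwrite('pics/m_side.png',im);crop(im,200,170,300,270,6,'m_d.png')
o=r.get_obs();im=vision.snapshot('wrist')[:,:,::-1];cv2.imwrite('pics/m_wrist.png',im);np.save('m.npy',o,allow_pickle=True)
print(move(bp(-113,240),down(93.8)))
E
```

```text
t 30.2 d 43.11 x -1.42 z 230.01 F [ 0.01 -0.08 -0.02] gap 0.1
[-1.5606e+02  2.3300e+00 -1.1140e+01 -1.0000e-02  1.0000e-02 -4.0000e-02]
```

View pics/m_s.png

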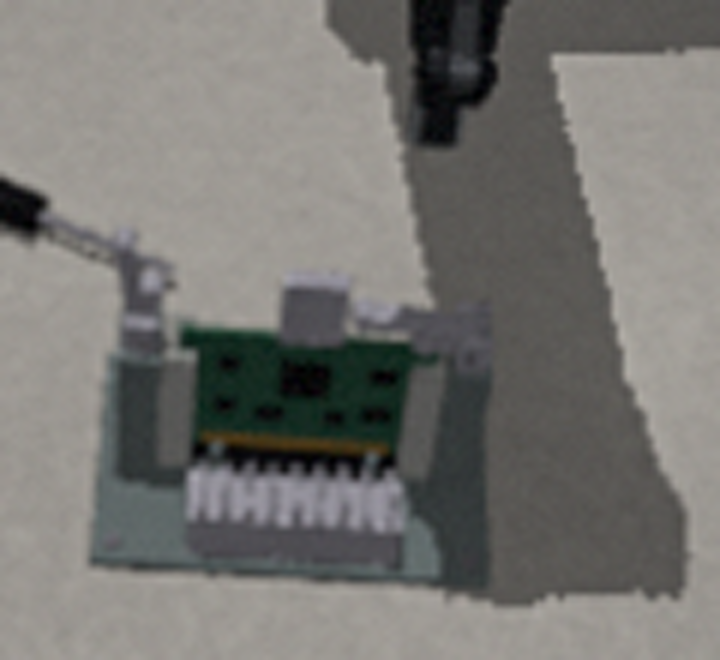

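View pics/m_d.png

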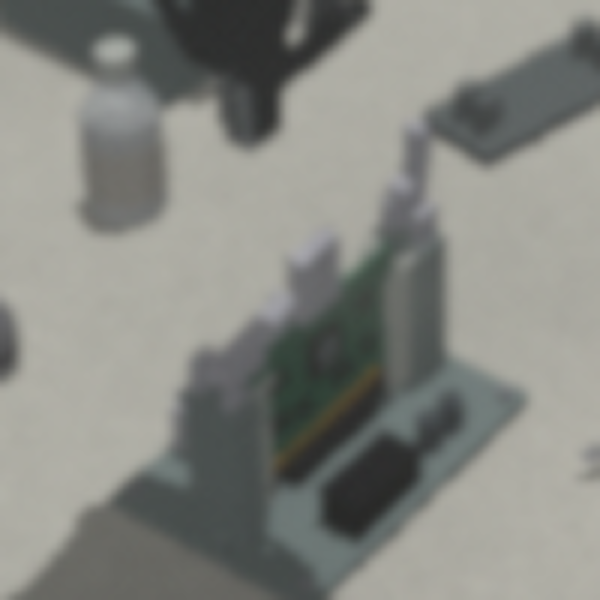

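View pics/m_wrist.png

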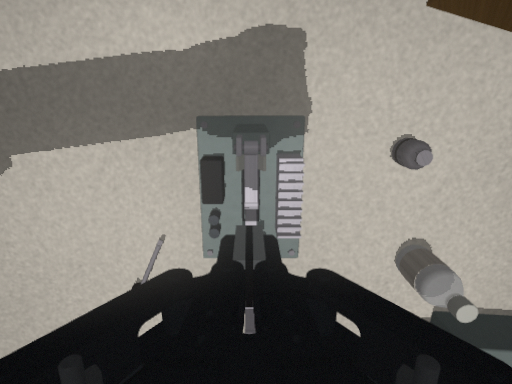

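Request:
{"api": "apply_moves", "payload": {
  "steps": [-25, 0.5, -8, 0, 0, 0, -55, 1, -8, 0, 0, 0, -85, 1.5, -8, 0, 0, 0, -115, 2, -8, 0, 0, 0, -140, 2.3, -8, 0, 0, 0, -156, 2.3, 0, 0, 0, 0, -156, 2.3, 25, 0, 0, 0, -156, 2.3, 50, 0, 0, 0, -156, 2.3, 73, 0, 0, 0, -156, 2.3, 83, 0, 0, 0]
}}

```text
clock: 31.6
tcp_pos: [0.508, 0.015, 0.1436]
orientation: [-2.148, -2.288, 0.006]
contact_force: [-0.3, 0.4, 1.2]
finger_gap: 0.0002
```

```bash
python3 - <<'E'
from h import *
st()
c=cam('scene');d=cam('side')
fs=lambda p:(240+(p[0]+.5)/6-.5,130+(p[1]+.5)/6-.5)
fd=lambda p:(200+(p[0]+.5)/6-.5,170+(p[1]+.5)/6-.5)
X,e=tri([(c,fs((358,312))),(d,fd((281,303)))]);print('L bar end',X.round(4),np.round(e,4),(X[:2]-BAY)@U)
im=vision.snapshot('scene')[:,:,::-1];crop(im,220,110,360,240,5,'R1s.png')
im=vision.snapshot('side')[:,:,::-1];crop(im,200,140,300,270,5,'R1d.png')
st();print(move(bp(-113,146),down(93.8)))
E
```

```text
t 31.6 d -112.59 x -1.79 z 143.6 F [-0.35  0.44  1.19] gap 0.2
L bar end [0.501  0.1488 0.1213] [0.0019 0.0019] 0.021346815353762785
t 31.7 d -112.67 x -1.38 z 144.38 F [ 0.41 -0.24  0.7 ] gap -0.2
[-0.33  1.38 -1.62 -0.05  0.   -0.03]
```

View pics/R1s.png

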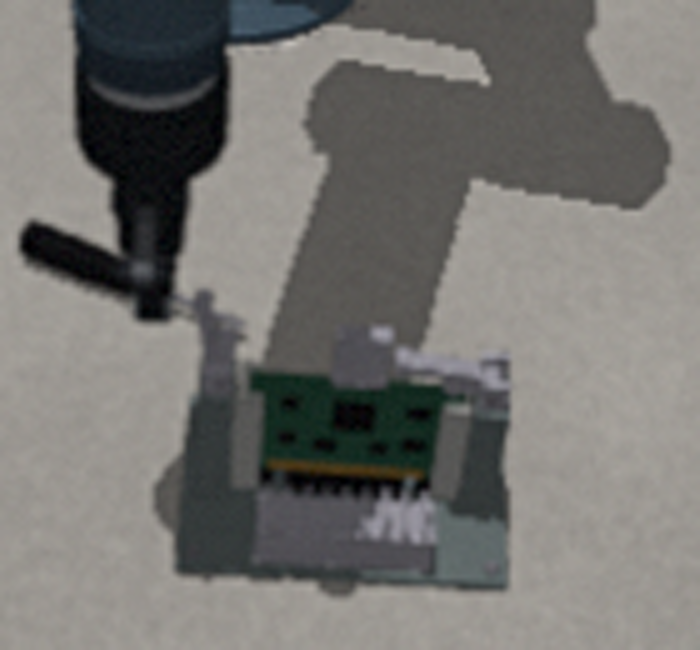

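View pics/R1d.png

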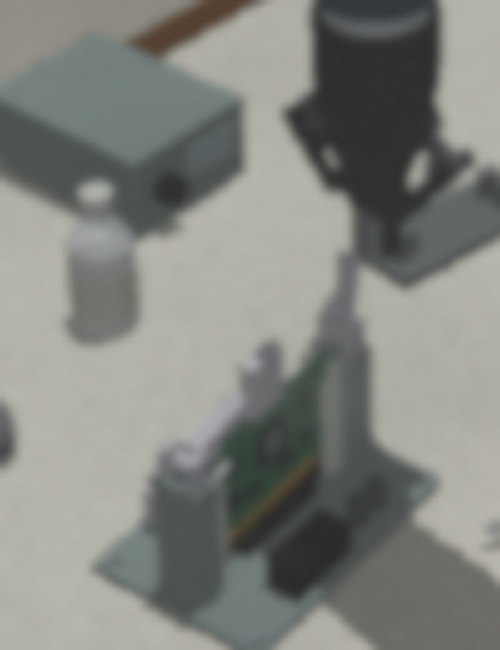

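The left lever is down (end ~121 mm, at the visible top edge). The fingers are now outside the right lever, so I'll push it inward the same way.

Request:
{"api": "apply_moves", "payload": {
  "steps": [6, 1.3, -1.6, 0, 0, 0, 12, 1.3, -2.6, 0, 0, 0, 16, 1.3, -3.6, 0, 0, 0, 19, 1.3, -3.6, 0, 0, 0, 22, 1.3, -3.9, 0, 0, 0, 25, 1.3, -4.2, 0, 0, 0, 28, 1.3, -4.4, 0, 0, 0, 32, 1.3, -3.9, 0, 0, 0, 35, 1.3, -3.4, 0, 0, 0, 38, 1.3, -2.9, 0, 0, 0]
}}

```text
clock: 32.95
tcp_pos: [0.5079, 0.0534, 0.1478]
orientation: [-2.149, -2.289, 0.003]
contact_force: [0.7, -3.7, 4.0]
finger_gap: 0.0001
```

```bash
python3 - <<'E'
from h import *
st()
im=vision.snapshot('scene')[:,:,::-1];crop(im,220,110,360,240,5,'R2s.png')
E
```

```text
t 32.95 d -74.31 x 0.71 z 147.82 F [ 0.68 -3.7   4.03] gap 0.1
```

View pics/R2s.png

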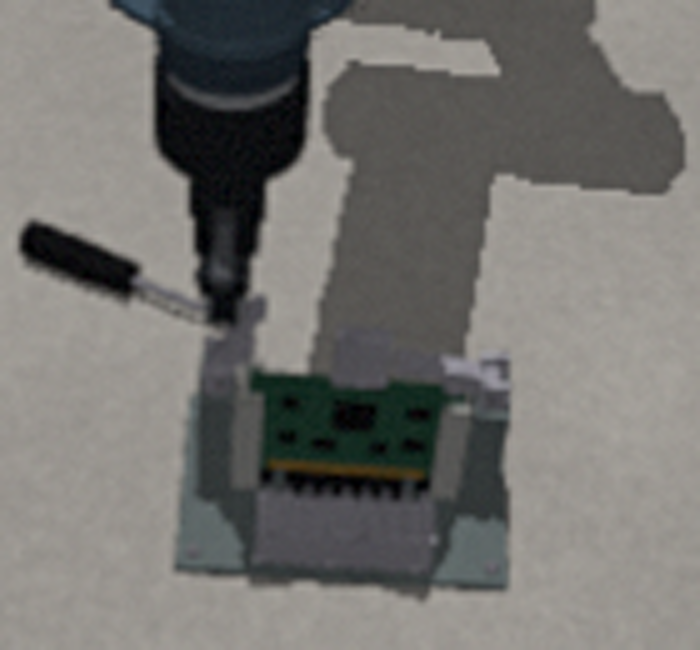

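Same behaviour as on the left: the right bar is leaning inward with about 5.5 N. Continuing along the arc.

Request:
{"api": "apply_moves", "payload": {
  "steps": [3, -0.4, 0.6, 0, 0, 0, 6, -0.7, 1.8, 0, 0, 0, 9, -0.7, 3.3, 0, 0, 0, 11.3, -0.7, 4.5, 0, 0, 0, 14, -0.7, 6.2, 0, 0, 0, 16.3, -0.7, 7.9, 0, 0, 0, 18, -0.7, 9.3, 0, 0, 0, 20, -0.7, 10.6, 0, 0, 0, 22, -0.7, 12.1, 0, 0, 0, 23.2, -0.7, 13.6, 0, 0, 0]
}}

```text
clock: 34.25
tcp_pos: [0.5055, 0.0769, 0.1339]
orientation: [-2.148, -2.289, 0.003]
contact_force: [2.3, -4.5, 3.1]
finger_gap: 0.0
```

```bash
python3 - <<'E'
from h import *
st()
im=vision.snapshot('scene')[:,:,::-1];crop(im,220,110,360,240,5,'R3s.png')
E
```

```text
t 34.25 d -50.72 x -0.12 z 133.92 F [ 2.26 -4.46  3.08] gap 0.0
```

View pics/R3s.png

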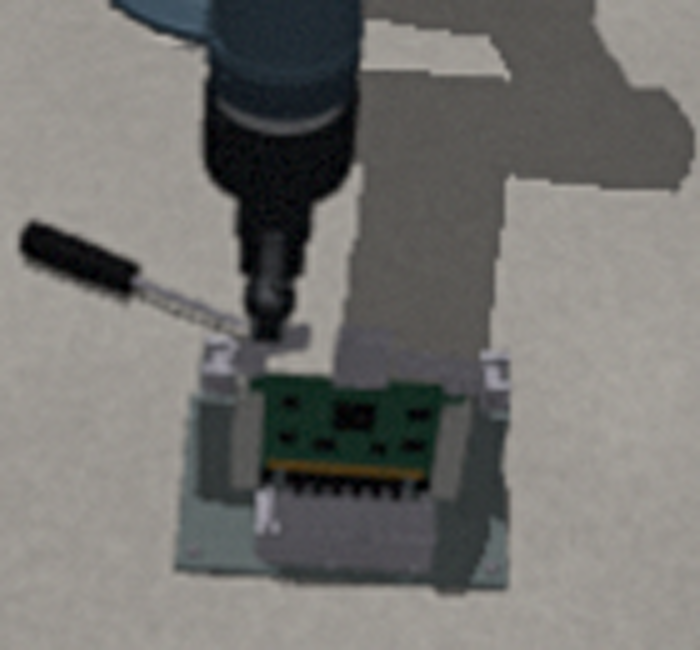

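Request:
{"api": "apply_moves", "payload": {
  "steps": [1.5, 0, 1.5, 0, 0, 0, 2.6, 0, 3.3, 0, 0, 0, 3.6, 0, 5.3, 0, 0, 0, 4.4, 0, 7.3, 0, 0, 0, 5, 0, 8.8, 0, 0, 0, 5.6, 0, 9.9, 0, 0, 0, 6, 0, 10.8, 0, 0, 0, 6.4, 0, 11.5, 0, 0, 0, 6.6, 0, 12, 0, 0, 0, 6.6, 0, 12, 0, 0, 0]
}}

```text
clock: 35.55
tcp_pos: [0.5051, 0.0836, 0.1224]
orientation: [-2.148, -2.29, 0.002]
contact_force: [-1.3, -3.7, 7.4]
finger_gap: 0.0001
```

```bash
python3 - <<'E'
from h import *
st()
im=vision.snapshot('scene')[:,:,::-1];crop(im,220,110,360,240,5,'R4s.png')
E
```

```text
t 35.55 d -43.95 x -0.08 z 122.37 F [-1.32 -3.67  7.35] gap 0.1
```

View pics/R4s.png

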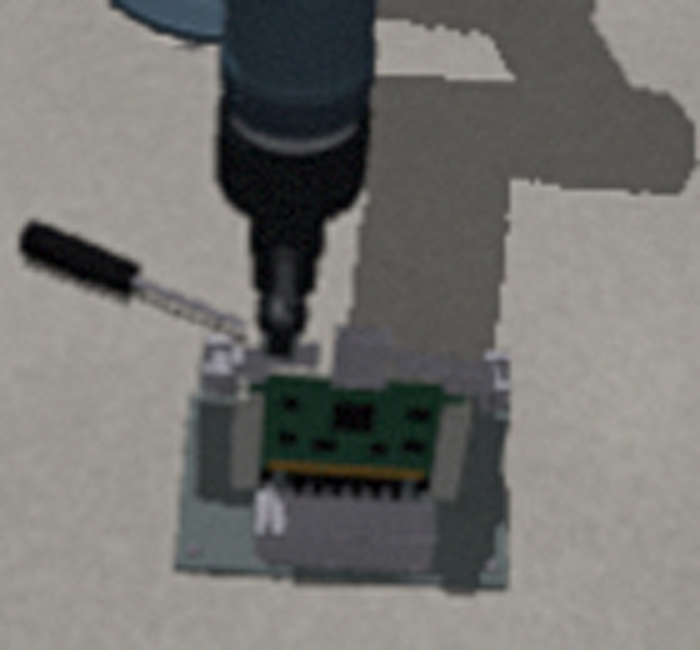

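Request:
{"api": "apply_moves", "payload": {
  "steps": [0, 0, 0.9, 0, 0, 0, 0, 0, 1.3, 0, 0, 0, 0, 0, 1.7, 0, 0, 0, 0, 0, 2.1, 0, 0, 0, 0, 0, 2.5, 0, 0, 0, 0, 0, 2.8, 0, 0, 0, 0, 0, 3.1, 0, 0, 0, 0, 0, 3.4, 0, 0, 0, 0, 0, 3.4, 0, 0, 0, 0, 0, 3.4, 0, 0, 0]
}}

```text
clock: 36.85
tcp_pos: [0.5052, 0.0844, 0.12]
orientation: [-2.147, -2.29, -0.0]
contact_force: [-0.8, -1.2, 9.5]
finger_gap: 0.0002
```

```bash
python3 - <<'E'
from h import *
st()
E
```

```text
t 36.85 d -43.23 x 0.05 z 119.95 F [-0.8  -1.24  9.52] gap 0.2
```

Request:
{"api": "apply_moves", "payload": {
  "steps": [0, 0, 1.2, 0, 0, 0, 0, 0, 1.6, 0, 0, 0, 0, 0, 2, 0, 0, 0, 0, 0, 2.3, 0, 0, 0, 0, 0, 2.6, 0, 0, 0, 0, 0, 2.9, 0, 0, 0, 0, 0, 3.1, 0, 0, 0, 0, 0, 3.2, 0, 0, 0, 0, 0, 3.2, 0, 0, 0, 0, 0, 3.2, 0, 0, 0]
}}

```text
clock: 38.1
tcp_pos: [0.5052, 0.085, 0.1179]
orientation: [-2.146, -2.29, -0.003]
contact_force: [-1.8, -2.1, 11.2]
finger_gap: 0.0001
```

```bash
python3 - <<'E'
from h import *
st()
E
```

```text
t 38.1 d -42.63 x 0.08 z 117.89 F [-1.83 -2.07 11.17] gap 0.1
```

Request:
{"api": "apply_moves", "payload": {
  "steps": [0, 0, 1.3, 0, 0, 0, 0, 0, 1.6, 0, 0, 0, 0, 0, 1.9, 0, 0, 0, 0, 0, 2.2, 0, 0, 0, 0, 0, 2.4, 0, 0, 0, 0, 0, 2.6, 0, 0, 0, 0, 0, 2.7, 0, 0, 0, 0, 0, 2.7, 0, 0, 0, 0, 0, 2.7, 0, 0, 0, 0, 0, 2.7, 0, 0, 0]
}}

```text
clock: 39.35
tcp_pos: [0.5052, 0.0852, 0.1168]
orientation: [-2.146, -2.29, -0.004]
contact_force: [-3.0, -3.1, 14.6]
finger_gap: 0.0003
```

```bash
python3 - <<'E'
from h import *
st()
E
```

```text
t 39.35 d -42.38 x 0.14 z 116.75 F [-2.96 -3.09 14.6 ] gap 0.3
```

Request:
{"api": "apply_moves", "payload": {
  "steps": [0, 0, 1.4, 0, 0, 0, 0, 0, 1.6, 0, 0, 0, 0, 0, 1.8, 0, 0, 0, 0, 0, 2, 0, 0, 0, 0, 0, 2.1, 0, 0, 0, 0, 0, 2.2, 0, 0, 0, 0, 0, 2.2, 0, 0, 0, 0, 0, 2.2, 0, 0, 0, 0, 0, 2.2, 0, 0, 0, 0, 0, 2.2, 0, 0, 0]
}}

```text
clock: 40.6
tcp_pos: [0.5052, 0.0853, 0.1164]
orientation: [-2.147, -2.291, -0.005]
contact_force: [-3.6, -3.0, 17.0]
finger_gap: -0.0004
```

```bash
python3 - <<'E'
from h import *
st();print(move(bp(-42,118),down(93.8)))
E
```

```text
t 40.6 d -42.3 x 0.12 z 116.38 F [-3.63 -3.04 16.99] gap -0.4
[ 0.3  -0.12 -1.62  0.01 -0.04 -0.02]
```

The right lever is against its stop too (17 N, stiff slope). Backing off upward, then checking.

Request:
{"api": "apply_moves", "payload": {
  "steps": [0, 0, -1.5, 0, 0, 0, 0, 0, -4, 0, 0, 0, 0, 0, -8, 0, 0, 0, 0, 0, -18, 0, 0, 0, 0, 0, -35, 0, 0, 0, 0, 0, -60, 0, 0, 0, 0, 0, -90, 0, 0, 0, 0, 0, -120, 0, 0, 0, 0, 0, -145, 0, 0, 0, 0, 0, -160, 0, 0, 0]
}}

```text
clock: 41.85
tcp_pos: [0.5051, 0.0853, 0.2779]
orientation: [-2.146, -2.291, -0.008]
contact_force: [0.0, 0.3, -1.4]
finger_gap: 0.0001
```

```bash
python3 - <<'E'
from h import *
st()
im=vision.snapshot('scene')[:,:,::-1];cv2.imwrite('pics/n_scene.png',im);crop(im,240,140,350,240,7,'n_s.png')
im=vision.snapshot('side')[:,:,::-1];cv2.imwrite('pics/n_side.png',im);crop(im,205,180,295,270,6,'n_d.png')
print(move(bp(-75,270),down(93.8)))
E
```

```text
t 41.85 d -42.26 x -0.02 z 277.89 F [ 0.01  0.28 -1.37] gap 0.1
[-3.267e+01 -6.700e-01  8.040e+00  5.000e-02 -5.000e-02 -1.000e-02]
```

View pics/n_s.png

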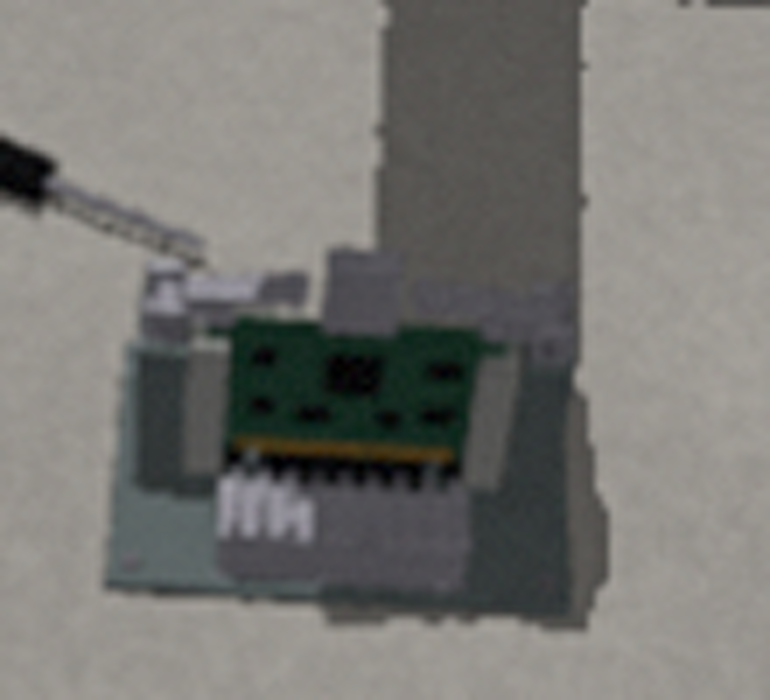

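View pics/n_d.png

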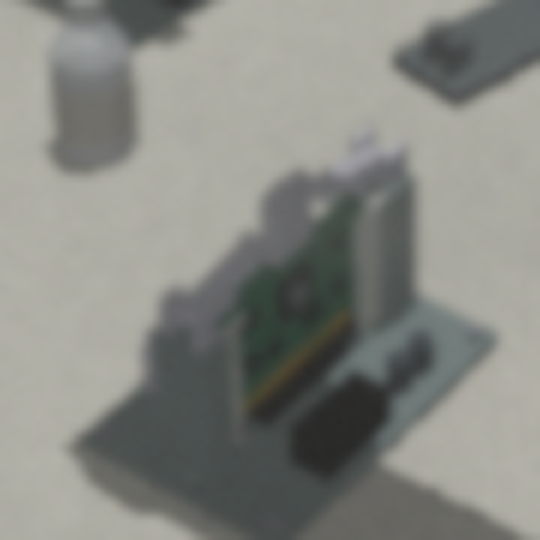

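```bash
python3 - <<'E'
from h import *
c=cam('scene');d=cam('side')
for cam_,n,box in((c,'scene',(273,188,304,206)),(d,'side',(246,214,258,240))):
    f=cv2.imread(f'pics/f_{n}.png').astype(np.float32);
    b0=proj(cam_,bp(0,60));b1=proj(cam_,bp(0,55));print(n,'expected shift for -5mm',(b1-b0).round(2))
    x0,y0,x1,y1=box
    for tag in('m','n'):
        g=cv2.imread(f'pics/{tag}_{n}.png').astype(np.float32)
        up=8;T=cv2.resize(f[y0:y1,x0:x1],None,fx=up,fy=up,interpolation=cv2.INTER_CUBIC);S=cv2.resize(g[y0-6:y1+6,x0-6:x1+6],None,fx=up,fy=up,interpolation=cv2.INTER_CUBIC)
        m=cv2.matchTemplate(S,T,cv2.TM_CCOEFF_NORMED);_,v,_,l=cv2.minMaxLoc(m);print(tag,v,(l[0]/up-6,l[1]/up-6))
fs=lambda p:(240+(p[0]+.5)/7-.5,140+(p[1]+.5)/7-.5)
# lever end expected proj (top inner edge of bar at 52 mm, z centre 119.5)
for s in(1,-1):
  print('lever end exp',proj(c,[bp(s*25,119.5)]).round(1),'up 3mm',proj(c,[bp(s*25,122.5)]).round(1))
print('obs bar end centres: L',fs((418,302)),'R',fs((304,288)))
E
```

```text
scene expected shift for -5mm [[-0.12  1.12]]
m 0.9395684003829956 (0.125, 0.625)
n 0.951306939125061 (0.0, 0.875)
side expected shift for -5mm [[0.05 1.23]]
m 0.9963168501853943 (-0.375, 1.0)
n 0.9705916047096252 (0.125, 0.75)
lever end exp [[301.1 182.5]] up 3mm [[301.2 181.8]]
lever end exp [[282.7 181.5]] up 3mm [[282.7 180.8]]
obs bar end centres: L (299.2857142857143, 182.71428571428572) R (283.0, 180.71428571428572)
```

Request:
{"api": "apply_moves", "payload": {
  "steps": [-10, 0, 0, 0, 0, 0, -20, 0, 0, 0, 0, 0, -35, 0, 0, 0, 0, 0, -50, 0, 3, 0, 0, 0, -60, 0, 8, 0, 0, 0, -65, 0, 15, 0, 0, 0, -68, 0, 20, 0, 0, 0, -68, 0, 20, 0, 0, 0, -68, 0, 20, 0, 0, 0, -68, 0, 20, 0, 0, 0]
}}

```text
clock: 43.2
tcp_pos: [0.5104, 0.0178, 0.2581]
orientation: [-2.147, -2.293, -0.01]
contact_force: [-0.4, -0.3, -0.8]
finger_gap: 0.0002
```

```bash
python3 - <<'E'
from h import *
o=st();im=vision.snapshot('wrist')[:,:,::-1];cv2.imwrite('pics/q1.png',im);np.save('q1.npy',o,allow_pickle=True)
crop(im,190,20,310,240,3.4,'q1c.png')
E
```

```text
t 43.2 d -110.03 x 0.86 z 258.14 F [-0.41 -0.34 -0.84] gap 0.2
```

Request:
{"api": "apply_moves", "payload": {
  "steps": [-15, 0, 0, 0, 0, 0, -30, 0, 0, 0, 0, 0, -45, 0, 0, 0, 0, 0, -60, 0, 0, 0, 0, 0, -70, 0, 0, 0, 0, 0, -80, 0, 0, 0, 0, 0, -80, 0, 0, 0, 0, 0, -80, 0, 0, 0, 0, 0, -80, 0, 0, 0, 0, 0, -80, 0, 0, 0, 0, 0]
}}

```text
clock: 44.5
tcp_pos: [0.5157, -0.0617, 0.2578]
orientation: [-2.146, -2.294, -0.01]
contact_force: [-0.3, 0.0, 0.6]
finger_gap: 0.0001
```

```bash
python3 - <<'E'
from h import *
o=st();im=vision.snapshot('wrist')[:,:,::-1];cv2.imwrite('pics/q2.png',im);np.save('q2.npy',o,allow_pickle=True)
crop(im,190,0,310,170,3.4,'q2c.png')
E
```

```text
t 44.5 d -189.7 x 0.84 z 257.8 F [-0.28  0.    0.61] gap 0.1
```

View pics/q1c.png

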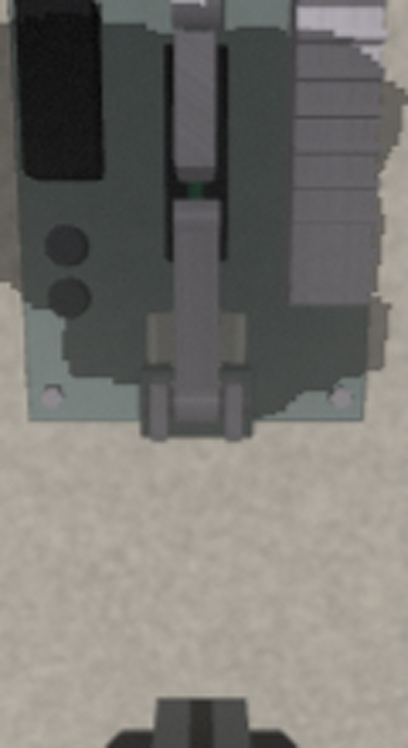

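View pics/q2c.png

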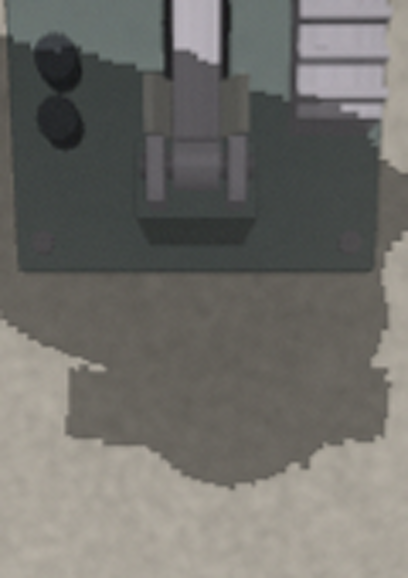

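Request:
{"api": "apply_moves", "payload": {
  "steps": [20, 0, -5, 0, 0, 0, 45, 0, -12, 0, 0, 0, 70, 0, -20, 0, 0, 0, 95, 0, -20, 0, 0, 0, 120, -1, -20, 0, 0, 0, 140, -1, -20, 0, 0, 0, 150, -1, -20, 0, 0, 0, 150, -1, -20, 0, 0, 0, 150, -1, -20, 0, 0, 0, 150, -1, -20, 0, 0, 0]
}}

```text
clock: 45.8
tcp_pos: [0.5048, 0.0871, 0.2785]
orientation: [-2.148, -2.293, -0.01]
contact_force: [0.2, 0.7, 0.4]
finger_gap: -0.0001
```

```bash
python3 - <<'E'
from h import *
o=st();im=vision.snapshot('wrist')[:,:,::-1];cv2.imwrite('pics/q3.png',im);np.save('q3.npy',o,allow_pickle=True)
crop(im,190,60,310,230,3.4,'q3c.png')
crop(cv2.imread('pics/m_wrist.png'),190,100,310,270,3.4,'mwc.png')
E
```

```text
t 45.8 d -40.49 x -0.22 z 278.45 F [0.19 0.67 0.45] gap -0.1
```

View pics/q3c.png

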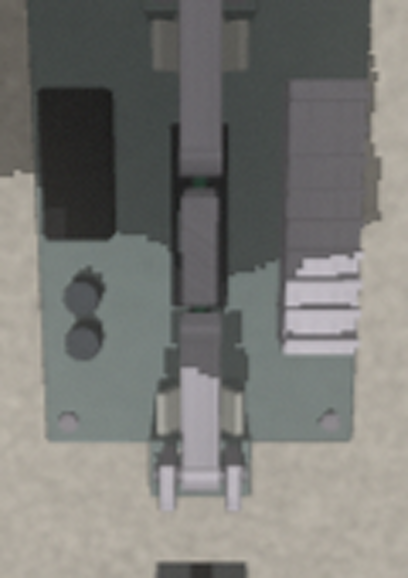

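View pics/mwc.png

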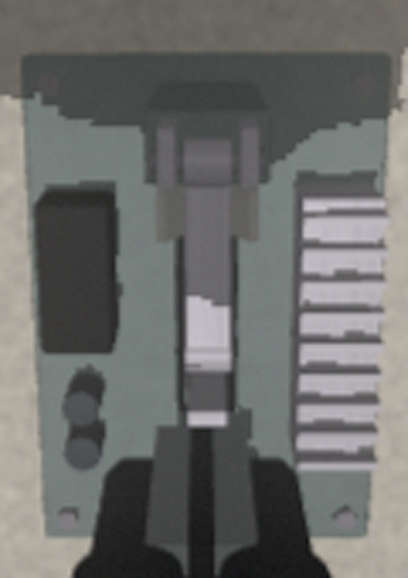

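```bash
python3 - <<'E'
from h import *
def prof(fn,x0,x1,y0,y1):
    g=cv2.imread('pics/'+fn).astype(int).sum(2)/3; print(fn,[(y,round(g[y,x0:x1].mean())) for y in range(y0,y1)])
prof('q1.png',244,251,66,90); prof('q3.png',246,252,140,160); prof('q3.png',246,252,100,122);prof('m_wrist.png',247,255,180,230)
o={k:np.load(k+'.npy',allow_pickle=True).item() for k in('q1','q3','m')}
for k,s in(('q1',-1),('q3',-1),('q3',1),('m',1)):
    w=cam('wrist',o[k])
    import math
    for th in(0,.06):
        ph=th+.15; pts=[]
        for L,n in((52,8),(52,0)):
            S=L*math.cos(ph)-n*math.sin(ph);Z=L*math.sin(ph)+n*math.cos(ph); pts.append(bp(s*(74-S),108+Z))
        print(k,s,'theta',th,'top edge/bottom edge of end',proj(w,pts).round(2).tolist())
E
```

```text
q1.png [(66, 95), (67, 95), (68, 93), (69, 72), (70, 68), (71, 68), (72, 67), (73, 53), (74, 38), (75, 37), (76, 36), (77, 37), (78, 55), (79, 85), (80, 89), (81, 92), (82, 96), (83, 99), (84, 95), (85, 91), (86, 89), (87, 87), (88, 89), (89, 91)]
q3.png [(140, 100), (141, 100), (142, 101), (143, 102), (144, 102), (145, 101), (146, 100), (147, 100), (148, 100), (149, 87), (150, 64), (151, 54), (152, 93), (153, 99), (154, 99), (155, 102), (156, 110), (157, 107), (158, 102), (159, 100)]
q3.png [(100, 105), (101, 106), (102, 104), (103, 101), (104, 100), (105, 104), (106, 102), (107, 96), (108, 94), (109, 90), (110, 86), (111, 71), (112, 51), (113, 44), (114, 44), (115, 65), (116, 79), (117, 83), (118, 98), (119, 101), (120, 101), (121, 101)]
m_wrist.png [(180, 107), (181, 107), (182, 107), (183, 107), (184, 107), (185, 107), (186, 107), (187, 127), (188, 156), (189, 164), (190, 184), (191, 191), (192, 190), (193, 191), (194, 191), (195, 191), (196, 191), (197, 191), (198, 191), (199, 191), (200, 192), (201, 192), (202, 173), (203, 170), (204, 187), (205, 186), (206, 172), (207, 150), (
[... 180 characters left out ...]
(224, 185), (225, 114), (226, 50), (227, 51), (228, 49), (229, 50)]
q1 -1 theta 0 top edge/bottom edge of end [[247.34, 81.74], [247.33, 80.76]]
q1 -1 theta 0.06 top edge/bottom edge of end [[247.34, 82.84], [247.33, 81.25]]
q3 -1 theta 0 top edge/bottom edge of end [[248.52, 156.27], [248.49, 153.67]]
q3 -1 theta 0.06 top edge/bottom edge of end [[248.53, 157.86], [248.5, 154.75]]
q3 1 theta 0 top edge/bottom edge of end [[248.47, 107.16], [248.44, 108.16]]
q3 1 theta 0.06 top edge/bottom edge of end [[248.48, 106.13], [248.45, 107.68]]
m 1 theta 0 top edge/bottom edge of end [[250.74, 206.56], [250.69, 204.71]]
m 1 theta 0.06 top edge/bottom edge of end [[250.76, 206.66], [250.71, 205.31]]
```

```bash
python3 - <<'E'
from h import *
o={k:np.load(k+'.npy',allow_pickle=True).item() for k in('q1','q3','m')}
W={k:cam('wrist',o[k]) for k in o}
for n,a,b in(('R top/bottom151.6',('q1',(247.3,78.2)),('q3',(248.5,151.6))),('R top155',('q1',(247.3,78.2)),('q3',(248.5,155))),('L m207',('q3',(248.5,110.8)),('m',(250.7,206.5))),('L m208.8',('q3',(248.5,110.8)),('m',(250.7,208.8)))):
    X,e=tri([(W[a[0]],a[1]),(W[b[0]],b[1])]);print(n,X.round(4),'d',((X[:2]-BAY)@U*1000).round(1),e[0].round(4))
import cv2
a=[]
for fn,x0,y0 in(('q3.png',236,140),('q3.png',236,98),('m_wrist.png',238,190),('q1.png',236,62)):
    a.append(cv2.resize(cv2.imread('pics/'+fn)[y0:y0+28,x0:x0+26],None,fx=14,fy=14,interpolation=cv2.INTER_NEAREST)[:, :190*2][:392,:364])
cv2.imwrite('pics/ends.png',np.vstack([np.hstack(a[:2]),np.hstack(a[2:])])[:, :][:784:1][::1].repeat(1,0)[:600*2])
im=cv2.imread('pics/ends.png');cv2.imwrite('pics/ends.png',cv2.resize(im,None,fx=.76,fy=.76))
E
```

```text
R top/bottom151.6 [0.5036 0.1071 0.1159] d -20.4 0.0
R top155 [0.5037 0.1063 0.1303] d -21.3 0.0
L m207 [0.501  0.1474 0.1134] d 20.0 0.0
L m208.8 [0.501  0.1477 0.12  ] d 20.2 0.0
```

View pics/ends.png

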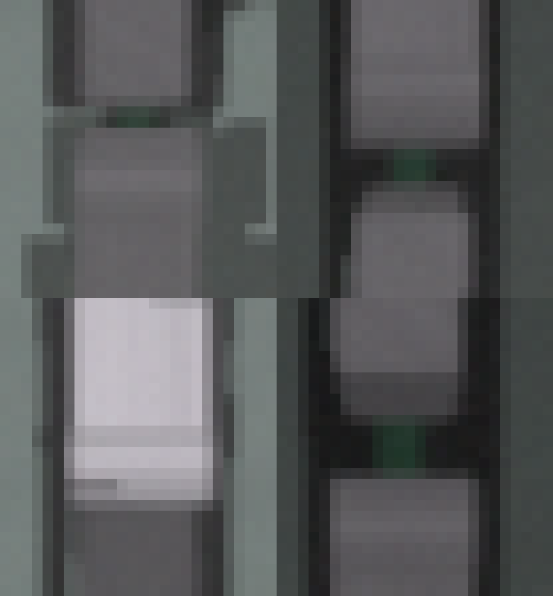

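```bash
python3 - <<'E'
from h import *
from scipy.optimize import least_squares
o={k:np.load(k+'.npy',allow_pickle=True).item() for k in('q1','q3','m')}
W={k:cam('wrist',o[k]) for k in o}
def dist(k,px,s,P):
    c,v=ray(W[k],px); f=lambda X:np.array([(X[:2]-BAY)@U*s*1000,X[2]*1000])
    a=f(c);b=f(c+v)-a;b/=np.linalg.norm(b);w=P-a;return b[0]*w[1]-b[1]*w[0]
for s,obs in((-1,(('q1',(247.3,78.2)),('q3',(248.5,151.6)))),(1,(('q3',(248.5,110.8)),('m',(250.7,208.8))))):
    d0=[dist(k,p,s,np.array([25,119.5])) for k,p in obs];print(s,'ray distances from nominal end (expect |4|)',np.round(d0,2))
    sg=np.sign(d0); q=least_squares(lambda P:[dist(k,p,s,P)*g-4 for (k,p),g in zip(obs,sg)],[25,119.5]).x;print('end centre d,z',q.round(2))
E
```

```text
-1 ray distances from nominal end (expect |4|) [4.35 5.13]
end centre d,z [ 24.45 116.08]
1 ray distances from nominal end (expect |4|) [4.77 4.61]
end centre d,z [ 24.22 119.15]
```

```bash
python3 - <<'E'
from h import *
st();im=vision.snapshot('scene')[:,:,::-1];cv2.imwrite('pics/z_scene.png',im)
a=cv2.imread('pics/scene0.png').astype(np.float32);b=im.astype(np.float32)
for n,(x,y) in dict(spare=(186,172),stand=(174,228),bottle=(249,265),mug=(390,186),driver=(240,161),remote=(116,209),obj=(307,262),base=(290,222)).items():
    h=12;T=a[y-h:y+h,x-h:x+h];S=b[y-h-6:y+h+6,x-h-6:x+h+6];m=cv2.matchTemplate(S,T,cv2.TM_CCOEFF_NORMED);_,v,_,l=cv2.minMaxLoc(m);print(n,round(v,2),l[0]-6,l[1]-6)
E
```

```text
t 45.85 d -40.46 x -0.24 z 278.46 F [ 0.45 -0.39 -0.22] gap -0.2
spare 1.0 0 0
stand 0.84 -1 0
bottle 1.0 0 0
mug 0.99 0 0
driver 0.9 0 0
remote 1.0 0 0
obj 1.0 0 0
base 0.78 -4 0
```

View pics/z_scene.png

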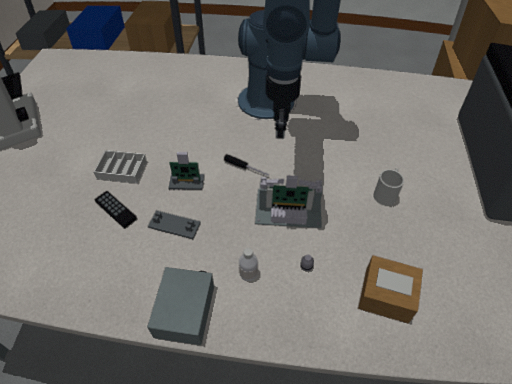

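The final scene shows the board in the bay with both levers down. The gripper is clear above it at (281,130), and the other objects have not moved.

```bash
python3 -c "
from rig import r
print(r.sign_off())"
```

```text
the job is handed in; nothing more can be done
None
```

The wide board is in the card bay with both ejector levers down, and I handed the job in at about 46 s of the 72 s allowed.

I lifted the board from its stand by the pull block and slid it down both guides. At the contacts it met about 7 N, and I let go of it there. I then swung the left lever and the right lever in with the closed fingers. Each was pressed to about 16–17 N, where the force rose at roughly 3 N/mm, as expected for the bar springing against its dead stop. The gripper finished about 13 cm above the bay.

**Last checks:**
- **Levers:** the left end measured about 119 mm above the table, against 119.5 mm nominal. The right end measured about 116 mm, lower than nominal but within the few-millimetre error of that measurement. Neither reads high.
- **Board:** between resting on the contacts and the final view, the pictures show it moved down about 3–4 mm. The full travel is 5 mm, and at about 1 px for 5 mm this only roughly confirms it is home. The lever forces are the better evidence.
- **Other objects:** the spare board, bottle, mug, driver, remote and objective show no shift against the first picture. For the empty stand and the bay base this comparison was inconclusive, because the board and shadows there had changed. By eye neither has moved.

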